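# Seat a bearing housing in the drilling jig and clamp it

### The arm

A 6-joint arm with a two-finger parallel gripper is mounted at the origin on the work surface. World frame = base frame: x ahead of the robot, y to its left, z up, the work surface at z = 0. Lengths are in mm, angles in rad, forces in N, time in s.
With the tool pointing down it reaches from about 275 to 825 mm from the base axis. Payload 4.9 kg.
Tool frame: the origin (TCP) lies between the finger pads; the fingertips stand 11 mm ahead of it and the grasp point (between the pads) lies 8 mm behind it; z points along the fingers, y is the direction in which the jaws open and shut (so a half turn about z gives the same grasp; the last joint's range is limited). The gripper opens to 85 mm and grips with 20 to 120 N. Pads are 22 mm wide; open, the fingers measure 114 mm over their backs; the gripper's body (76 mm by 85 mm) begins 54 mm behind the grasp point. The pads swing forward as they close: fully open they stand 13 mm farther back than shut.
Start: joints at [0.992, 0.326, -0.193, 1.052, 0, 1.437], TCP at [236.65, 496.503, 242.281] pointing down, gripper open.
Joint ranges: [-2.65, 2.65], [-0.97, 1.79], [-1.3, 1.35], [-1.93, 2.1], [-1.47, 1.37], [-3.14, 3.14]. Speed limits (rad/s): [2.57, 2.57, 3.14, 3.14, 3.14, 3.14].

### API

Orientations are given as a rotation vector (axis times angle).
In Python, from bench import bot gives the robot as it stands.
- The arm moves only by the tool play_rows, never from a script. Its argument "deltas" is a list of rows, each a list of 3 entries, a list of its own where there are three numbers: the finger opening in mm, from 0 to 85.4, then the shift along the tool's x, y, z in mm, then the turn, a rotation vector about the tool's x, y, z in degrees. In form: [[gripper, [dx, dy, dz], [rx, ry, rz]], ...]. A call has 1 to 5 rows; each row shifts and turns the commanded pose from where the row before left it, along the tool's axes as they then stand; what a row does not reach is not made up. A row lasts 1/12 s, in which the tool goes at most 41.7 mm and 7.16 degrees, less where a joint would pass 70% of its speed; a pose out of reach is approached as far as the arm can. A call with a gripper value outside its range is refused whole. The fingers move at their own pace and stop on an object; "grip_force" is the grip in N (left out, the last holds). Time passes only in rows, so rows that do not move let the fingers close. It gives the time, the measured TCP pose, the force and the opening at its end, in the units of the state.
- bot.read_state(): the state, without advancing time (a new reading comes with each control period).
- bot.read_camera(name): name is "scene" or "side" or "wrist"; returns a dict with "pixels" (480x640x3 uint8, blue, green, red), "fovy" (degrees; the focal length in pixels is half the picture's height over the tangent of half this angle, whatever the lens; pixels are square), "cx", "cy" (the principal point, pixels), "k1" (the pictures are not rectified: a ray, as slopes to the right and down, at radius r is drawn at 1 + k1 r^2 times it, then the intrinsics apply), "position" and "attitude" of the camera in the world; the wrist camera has in their place "mount" (4x4, takes a point from camera to tool coordinates, whose origin is the TCP and whose axes are the flange's). Camera axes: x right, y down, z forward; pixel columns grow to the right and rows downward; lengths in mm; the calibration is good to about 2 mm. A picture is of the moment at which its call begins: read the wrist's pose just before it. There is no depth.
- bot.hand_in(): hands the job in, once; it reports no verdict.
Trained networks look in a picture, given as the dict that the camera call returned (one of the last four; its "shot" number tells which), for a name from the list of things; names that differ only in an ending like _2 or _b are one class to them, and where a whole thing is asked for, a point or a joint stands for the part that bears it (a point fixed in the world has none). Each returns a list of dicts, best first, with "p" (0 to 1); they miss things now and then, are a little off and sometimes report something else, mostly with a low value. They report only what shows in the picture. A call takes as long as a camera call. They do not tell look-alikes from the thing itself.
- bot.cut_out(picture, name): "pixels" (480x640 bool, what is visible of it) and "extent" ([left, top, right, bottom] in pixels, round what is visible of it).
The state is a dict: "t": time; "q": joint angles; "dq": joint speeds; "joint_torque": joint torques, N m; "ee_pos": TCP position; "orientation": TCP orientation; "ft_force": force on the tool from outside, world axes, zero at the start; "moment": the same for the moment, N m; "width": finger opening in mm.
Only numpy, scipy, OpenCV 4.12 (cv2) and the standard library are available. Lean on these libraries where they do the work, as an engineer would, in place of code of your own. Each camera call takes 0.05 s, during which the arm holds its last target.

### The job

Take the bare grey bearing housing out of the blue tray and load it square into the nest of the drilling jig, pressing it gently past the two spring plungers until you feel it sit flat and solid on its rests, without bearing down hard enough to mark it. Only when it is home and you have let go of it, throw the red handle of the toggle clamp right over until it locks on the housing, then let go. Leave the green drilled housing and everything else on the bench alone.

Things in the scene. Friction and masses are not known exactly. Their poses are not given: they have to be found in the camera images.
- housing: The part to load: bare grey cast-aluminium bearing housing, 0.36 to 0.54 kg, in one of the tray's two places. Flange 100 mm (its x) by 80 mm (its y), 16 mm thick; plain round boss 50 mm in diameter stands 44 mm above it, flat on top: 60 mm tall in all. Only dimples at the flange corners. Origin: middle of the underside; z up through the boss. Same after a half turn.
- drilled_housing: Bystander in the tray's other place: same shape and size as the housing, painted green, with four drilled holes. Origin: middle of the underside.
- tray: Blue parts tray, 290 mm (its x) by 150 mm (its y), fixed to the bench; floor 4 mm thick, rim 14 mm high. Origin: middle of its underside. Its two places lie 65 mm either side of the middle along its x.
- jig: Drilling jig, bolted down: dark plate 176 mm (its x: -88 to 88) by 256 mm (its y: -163 to 93), 16 mm thick. Origin: on the bench below the nest's middle. A riser (x -30 to 30, y -136 to -72 mm, top 60 mm above the bench) carries the toggle clamp, whose hinges all lie along the jig's x.
- nest (a point): Middle of the nest, on the jig plate's top, 16 mm above the bench; axes as the jig's. The middle of the housing's underside must finally lie straight above it, the housing's x along the nest's x, either way round. Nothing of the nest stands more than 42 mm above the bench.
- rests: Four screw rests (12 mm diameter, in brass lock nuts) at x = -36 and 36, y = -27 and 27 mm about the nest; origin at the nest. The fitter has set all four to one height, anywhere from 6 to 12 mm above the plate: it is not measured, only felt. On them the underside stops dead and pushing only raises the force; until then it gives way.
- pins: Three fixed bullet-nosed locating pins (12 mm diameter, straight to 35 mm above the bench, then tapering to 4 mm across at 42 mm) against the flange's edges, 0.3 mm play: two on the -y edge at x = -32 and 32 mm, one on the -x edge at y = 0. Origin: foot of the pin at x = 32. Do not jam the housing hard on them.
- plunger (a point): Ball nose (8 mm radius, centre 13 mm above the plate) of the spring plunger at the middle of the flange's +y edge; a like one at +x. Each sits in a block reaching 40 mm above the bench, face 5.5 mm off the flange, stands 2.5 mm into the flange's place, gives 7 mm, and pushes the housing on to the pins. This point: the ball's centre, 5.5 mm outside the flange's edge.
- catch (a point): 19 mm above the nest: underside height where the flange catches on the plunger noses. Merely set down, the housing hangs there cocked by 4 to 9 degrees, plunger side high; pressing it when cocked jams it. Held level and within 2 mm of true it slips past with 6 to 15 N of push; much nearer the plungers it stands on the balls, farther on a pin. Over 30 N on the rests marks it.
- clamp_arm (a joint): Angle of the toggle clamp's arm, rad: 0 open (upright, as at the start), growing as it closes; 1.61 at dead centre, 1.54 to 1.60 locked. Arm and handle form one four-bar linkage that locks over centre. It moves stiffly (3 to 5 N at the grip).
- clamp_handle: The clamp's handle. z runs from its pin out along the red grip (20 mm diameter, 92 mm long), x along the hinges. At the start it lies back, away from the nest (towards the jig's -y), 83 degrees from upright, nearly level; locked, it stands upright against its stop. Dead centre is 0.05 rad before upright. Origin: its pin, which moves with the arm.
- clamp_grip (a point): Point on the axis of the red grip, 100 mm from the pin; the grip goes on 34 mm beyond it. Its path as the handle is thrown, as (y, z) mm in the jig's frame, x = 0, at handle angle from upright: 83 deg (-223, 112); 70 (-212, 143); 60 (-198, 165); 50 (-181, 182); 40 (-162, 196); 30 (-141, 206); 20 (-121, 212); 10 (-100, 216); 0 (-82, 217).
- clamp_pad: Black rubber-tipped pad (19 mm diameter) at the clamp arm's end, sprung to give 12 mm; comes down on the middle of the boss and presses with 5 to 13 N when locked. Origin: middle of its face; z along its spindle. At the start it points level towards the nest, 184 mm above the bench, 94 mm from the nest's middle.
- wrench: Bystander: open-ended steel spanner 190 mm long lying on the bench.
- chip_brush: Bystander: brush lying on the bench beside the jig.
- oil_bottle: Bystander: yellow oil bottle 150 mm tall, 56 mm diameter.
- spray_can: Bystander: blue spray can 190 mm tall, 60 mm diameter.
- screw_jar: Bystander: clear jar with orange cap, 80 mm tall, 68 mm diameter.
- carton: Bystander: cardboard carton 90 x 120 x 50 mm.
Things that resemble listed ones, but are neither listed nor needed, are in the scene too. Of the things that look like the housing, take the one that is farthest to the robot's right at the start.

How it is judged (in metres and radians):
On the way, in this order (a step that is already met when the one before it is completed fails the run):
1. the housing sits flat and fully down in the nest, let go, with the clamp still clear of it (contact force between housing and rests above 0.5 N and z of housing in the frame of nest between 0.0045 and 0.0132 m and angle between housing's own z axis and vertical below 0.02 rad and horizontal distance between housing and nest below 0.003 m and angle between the x axis of housing and the x axis of nest, either way round below 0.06 rad and contact force between the fingers and housing below 0.3 N and contact force between clamp_pad and housing below 0.5 N and value of joint clamp_arm below 1.5 rad), for 0.2 s.
2. the clamp is over centre and its pad presses on the housing (contact force between housing and rests above 0.5 N and z of housing in the frame of nest between 0.0045 and 0.0132 m and angle between housing's own z axis and vertical below 0.02 rad and horizontal distance between housing and nest below 0.003 m and angle between the x axis of housing and the x axis of nest, either way round below 0.06 rad and angle between clamp_handle's own z axis and vertical below 0.06 rad and value of joint clamp_arm above 1.53 rad and contact force between clamp_pad and housing above 4 N), for 0.2 s.
At the end, for the whole second after the job is handed in: The grey housing bears on its rests (over 0.5 N; underside 4.5 to 13.2 mm above the nest), within 3 mm of the nest's middle, tilt under 0.02 rad, square within 0.06 rad (either way round). Clamp locked: handle within 0.06 rad of upright, arm over 1.53 rad, pad pressing over 4 N. Housing at rest (all of step 2 and linear speed of housing below 0.01 m/s); the robot touches nothing.
It fails at once if the housing is pushed or dropped on to its rests with more than 30 N (contact force between housing and rests above 30 N).
It fails at once if the housing is jammed on the locating pins with more than 40 N (contact force between housing and pins above 40 N).
It fails at once if the clamp's pad bears on the housing (over 3 N) while it is cocked (tilted more than 0.03 rad) or off its rests (contact force between clamp_pad and housing above 3 N and (contact force between housing and rests below 0.3 N or angle between housing's own z axis and vertical above 0.03 rad)).
It fails at once if a bystander is moved more than 30 mm (distance of any of drilled_housing, wrench, chip_brush, oil_bottle, spray_can, screw_jar, carton from where it was at the start of the episode above 0.03 m).
It fails at once if a bottle, can or jar is knocked over (angle between any of oil_bottle, spray_can, screw_jar's own z axis and vertical above 0.5 rad).
It also fails if it takes over 72 s, if anything falls off the work surface, if the arm or the gripper's body presses on something with over 40 N, if the wrist force passes 120 N, or if a joint passes its speed limit or range.

## Working session

There is one attempt and no reset: what is moved stays moved. The work goes in short steps, Python scripts to look and compute and a tool call to move; the robot and the scene stay as the last step left them, time stands still between calls to the robot, and variables do not carry over. Pictures are saved under pics/ and viewed, and the job is handed in when it is done.

Besides the shell and the picture viewer there is one more tool, called after "Call:" in YAML: its name, and indented under it one key for each argument. play_rows: Moves the arm, as the interface text tells. Its arguments: {"type":"object","properties":{"deltas":{"type":"array"},"grip_force":{"type":"number"}},"required":["deltas"]}

```bash
ls; mkdir -p pics; python3 - <<'E'
from bench import bot
import cv2
s=bot.read_state(); print({k:(v if not hasattr(v,'round') else v) for k,v in s.items()})
for n in ["scene","side","wrist"]:
    p=bot.read_camera(n); cv2.imwrite(f"pics/{n}0.png",p["pixels"]); print(n,{k:v for k,v in p.items() if k!="pixels"})
E
```

```text
pics
{'t': 0.0, 'q': array([ 9.91791531e-01,  3.26948442e-01, -1.93568013e-01,  1.05204984e+00,
       -2.20772284e-05,  1.43661004e+00]), 'dq': array([ 0.00137061,  0.00056953, -0.00052036, -0.00247456, -0.00059979,
       -0.00271731]), 'joint_torque': array([ 1.95692250e-03, -4.43403018e+01,  2.62436950e+01,  1.55963434e-02,
       -4.25961150e-05,  1.00971468e-05]), 'ee_pos': array([236.33267341, 495.99807971, 241.5053941 ]), 'orientation': array([-6.92841059e-01, -3.06362807e+00,  2.61696935e-03]), 'ft_force': array([0.09596789, 0.03933179, 0.36509685]), 'moment': array([0.01448519, 0.03841636, 0.01987568]), 'width': 85.78159470221863}
scene {'fovy': 55.93958824769866, 'cx': 315.92726593888005, 'cy': 237.19354349341316, 'k1': -0.10235356694421945, 'position': array([1124.70899893, -336.82435218, 1104.75483174]), 'attitude': array([-2.21612795, -1.31489205,  0.42128869]), 'shot': 1}
side {'fovy': 47.8020626511242, 'cx': 320.5667928607833, 'cy': 237.3964597004407, 'k1': 0.021189583496909838, 'position': array([  369.15430003, -1043.92743795,  1354.6869414 ]), 'attitude': array([-2.42502857,  0.15563927, -0.0647693 ]), 'shot': 2}
wrist {'fovy': 64.86618369864564, 'cx': 315.9073454117423, 'cy': 237.5288253566871, 'k1': -0.011681225503460372, 'mount': array([[-6.77635112e-04, -9.60511946e-01, -2.78237924e-01,
         7.10286844e+01],
       [ 9.99999595e-01, -4.86294437e-04, -7.56702104e-04,
        -5.66329211e-01],
       [ 5.91515856e-04, -2.78238324e-01,  9.60511887e-01,
        -1.30243076e+02],
       [ 0.00000000e+00,  0.00000000e+00,  0.00000000e+00,
         1.00000000e+00]]), 'shot': 3}
```

View pics/scene0.png

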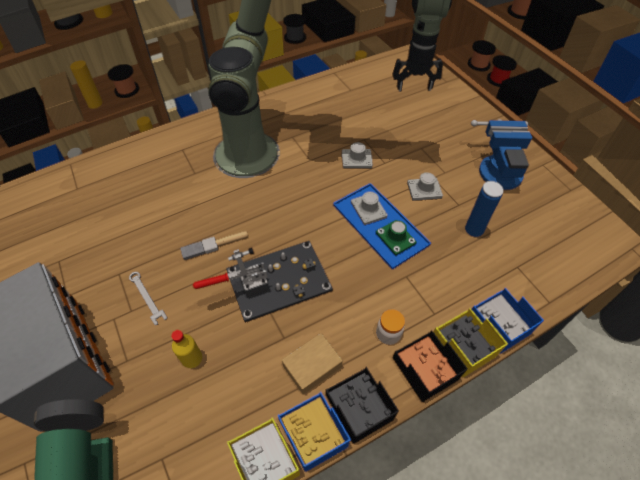

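View pics/side0.png

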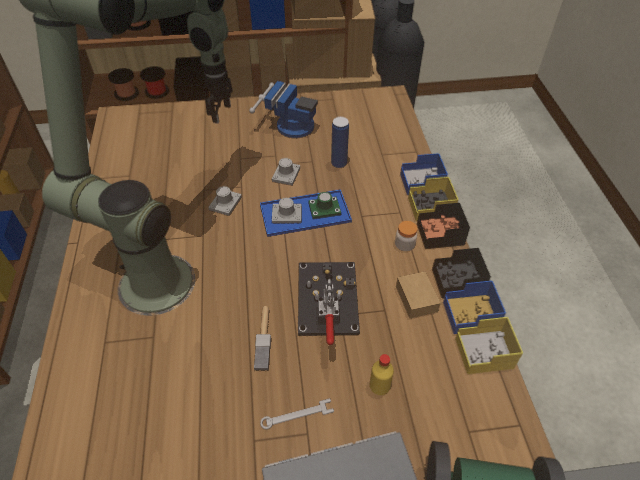

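View pics/wrist0.png

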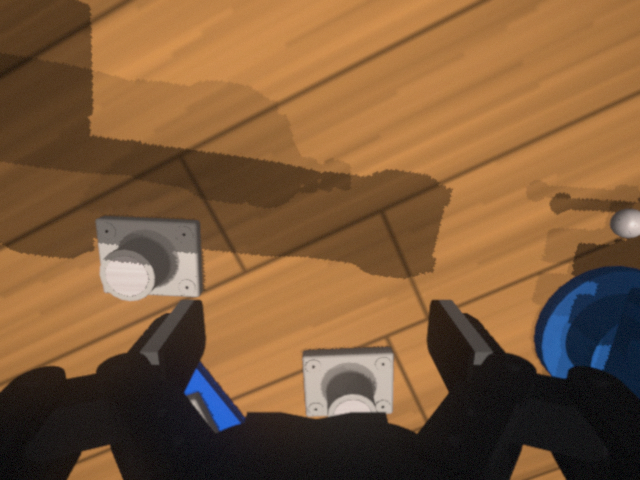

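```bash
cat > h.py <<'E'
import numpy as np, cv2
from scipy.spatial.transform import Rotation as R
from bench import bot
def K(p):
    f=240/np.tan(np.radians(p["fovy"])/2); return f,p["cx"],p["cy"],p["k1"]
def campose(p,state=None):
    if "mount" in p:
        T=np.eye(4);T[:3,:3]=R.from_rotvec(state["orientation"]).as_matrix();T[:3,3]=state["ee_pos"]
        C=T@p["mount"]; return C[:3,:3],C[:3,3]
    return R.from_rotvec(p["attitude"]).as_matrix(),np.array(p["position"])
def proj(p,X,st=None):
    f,cx,cy,k=K(p);Rm,t=campose(p,st); c=(np.atleast_2d(X)-t)@Rm; s=c[:,:2]/c[:,2:]
    s=s*(1+k*(s**2).sum(1,keepdims=True)); return s*f+[cx,cy]
def ray(p,uv,st=None):
    f,cx,cy,k=K(p);Rm,t=campose(p,st); d=(np.atleast_2d(uv)-[cx,cy])/f; s=d.copy()
    for _ in range(20): s=d/(1+k*(s**2).sum(1,keepdims=True))
    v=np.c_[s,np.ones(len(s))]@Rm.T; return t,v
def atz(p,uv,z,st=None):
    t,v=ray(p,uv,st); return t+v*((z-t[2])/v[:,2])[:,None]
def crop(p,box,sc,name):
    x0,y0,x1,y1=box; im=cv2.resize(p["pixels"][y0:y1,x0:x1],None,fx=sc,fy=sc,interpolation=cv2.INTER_CUBIC); cv2.imwrite("pics/"+name,im)
E
python3 - <<'E'
from h import *
import pickle
for n in ["scene","side"]:
    p=bot.read_camera(n); pickle.dump(p,open(f"{n}.pkl","wb"))
    for o in ["housing","drilled_housing","tray","jig","clamp_handle","clamp_pad"]:
        for d in bot.cut_out(p,o)[:4]:
            e=d["extent"]; m=d["pixels"]; ys,xs=np.nonzero(m)
            print(n,o,round(d["p"],2),np.round(e),m.sum(), atz(p,[[xs.mean(),ys.mean()]],20).round()[0])
    if n=="scene": crop(p,(180,180,440,330),3,"scene1.png")
    else: crop(p,(200,150,400,350),3,"side1.png")
E
```

```text
scene housing 0.92 [407. 172. 442. 202.] 727 [440. 435.  20.]
scene housing 0.91 [340. 142. 372. 170.] 657 [216. 315.  20.]
scene drilled_housing 0.61 [376. 219. 419. 254.] 857 [558. 241.  20.]
scene tray 0.69 [333. 180. 431. 271.] 2531 [502. 223.  20.]
scene jig 0.65 [375. 219. 417. 256.] 840 [558. 242.  20.]
scene clamp_handle 0.7 [195. 267. 259. 290.] 467 [ 443. -260.   20.]
scene clamp_handle 0.66 [269. 254. 287. 294.] 104 [ 496. -118.   20.]
side housing 0.91 [273. 157. 297. 182.] 519 [441. 426.  20.]
side housing 0.64 [211. 184. 239. 212.] 607 [218. 306.  20.]
side housing 0.59 [270. 197. 301. 222.] 666 [425. 227.  20.]
side drilled_housing 0.9 [309. 193. 339. 215.] 646 [557. 240.  20.]
side drilled_housing 0.55 [324. 306. 334. 344.] 281 [ 506. -236.   20.]
side drilled_housing 0.21 [263. 399. 334. 432.] 614 [ 389. -481.   20.]
side drilled_housing 0.15 [394. 221. 415. 253.] 520 [802.  71.  20.]
side tray 0.72 [324. 309. 334. 349.] 270 [ 505. -239.   20.]
side tray 0.69 [261. 191. 353. 237.] 1790 [482. 203.  20.]
side jig 0.96 [299. 262. 363. 344.] 4317 [ 514. -146.   20.]
side clamp_handle 0.61 [324. 305. 335. 345.] 329 [ 506. -237.   20.]
side clamp_handle 0.54 [298. 261. 358. 344.] 4361 [ 514. -146.   20.]
```

View pics/scene1.png

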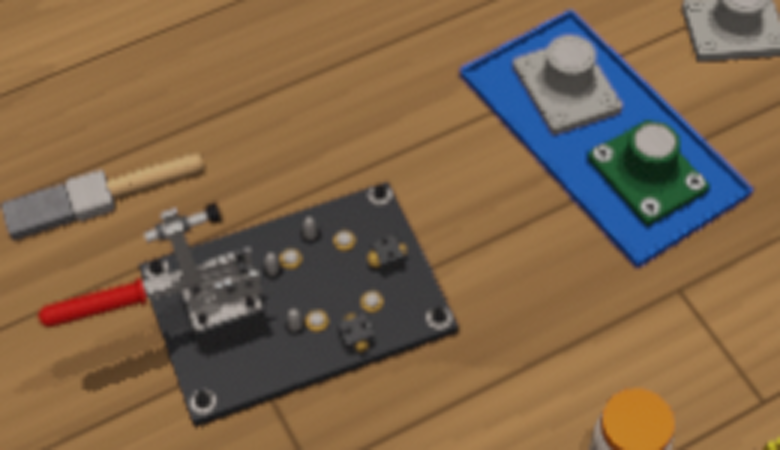

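View pics/side1.png

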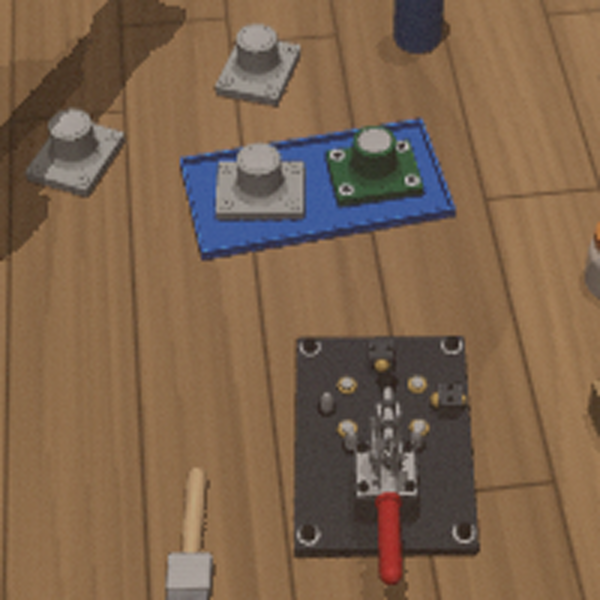

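```bash
python3 - <<'E'
from h import *
import pickle
sc=pickle.load(open("scene.pkl","rb"));sd=pickle.load(open("side.pkl","rb"))
a=np.array([(389,184),(457,328),(195,424)])/3+[180,180]
b=np.array([(296,338),(466,338),(478,553),(296,555)])/3+[200,150]
print("jig scene",atz(sc,a,16).round(1)); print("jig side",atz(sd,b,16).round(1))
# boss tops
print("boss",atz(sc,np.array([[571,55]])/3+[180,180],64).round(1),atz(sd,np.array([[260,157]])/3+[200,150],64).round(1))
print("tray",atz(sd,np.array([(182,158),(422,120),(455,213),(205,250)])/3+[200,150],14).round(1))
E
```

```text
jig scene [[ 447.1   11.8   16. ]
 [ 618.2   -9.5   16. ]
 [ 591.8 -258.4   16. ]]
jig side [[ 443.9    6.9   16. ]
 [ 620.5  -15.5   16. ]
 [ 587.5 -270.9   16. ]
 [ 417.1 -251.3   16. ]]
boss [[425.1 232.1  64. ]] [[428.  228.5  64. ]]
tray [[340.9 287.3  14. ]
 [625.3 314.8  14. ]
 [639.1 163.   14. ]
 [357.7 143.   14. ]]
```

```bash
cat >> h.py <<'E'
def goal(theta_deg, pos, st=None):
    """rows in tool axes to go from the present pose to tool-down with tool x at theta, TCP pos"""
    st=st or bot.read_state(); R0=R.from_rotvec(st["orientation"])
    th=np.radians(theta_deg); x=np.array([np.cos(th),np.sin(th),0]); z=np.array([0,0,-1.]); y=np.cross(z,x)
    R1=R.from_matrix(np.c_[x,y,z]); d=R0.inv().apply(np.array(pos)-st["ee_pos"]); r=np.degrees((R0.inv()*R1).as_rotvec())
    return d.round(2), r.round(2)
def pose():
    st=bot.read_state(); M=R.from_rotvec(st["orientation"]).as_matrix()
    tilt=np.degrees(np.arccos(-M[2,2])); print("t",round(st["t"],2),"pos",st["ee_pos"].round(1),"yaw",np.degrees(np.arctan2(M[1,0],M[0,0])).round(2),"tilt",tilt.round(2),"F",st["ft_force"].round(2),"w",round(st["width"],1),"q",st["q"].round(2)); return st
E
python3 - <<'E'
from h import *
pose()
print(goal(140,(426+0.77*60,230-.64*60,240)))
E
```

```text
t 0.85 pos [236.7 496.5 242.3] yaw 154.51 tilt 0.0 F [ 0.66 -0.68  0.62] w 85.5 q [ 0.99  0.33 -0.19  1.05 -0.    1.44]
(array([-343.82, -173.9 ,    2.31]), array([ 0.  ,  0.  , 14.51]))
```

Call:
play_rows:
  deltas:
    - [85,[-34.4,-17.4,0],[0,0,0]]
    - [85,[-34.4,-17.4,0],[0,0,0]]
    - [85,[-34.4,-17.4,0],[0,0,0]]
    - [85,[-34.4,-17.4,0],[0,0,0]]
    - [85,[-34.4,-17.4,0],[0,0,0]]
  grip_force: 60

```text
t: 1.27
ee_pos: [355.2, 342.6, 242.4]
orientation: [0.692, 3.064, 0.001]
ft_force: [0.5, 0.7, 0.6]
width: 84.8
```

Call:
play_rows:
  deltas:
    - [85,[-34.4,-17.4,0],[0,0,0]]
    - [85,[-34.4,-17.4,0],[0,0,0]]
    - [85,[-34.4,-17.4,0],[0,0,0]]
    - [85,[-34.4,-17.4,0],[0,0,0]]
    - [85,[-34.4,-17.4,0],[0,0,0]]

```text
t: 1.68
ee_pos: [473.2, 189.7, 242.5]
orientation: [0.693, 3.064, 0.001]
ft_force: [0.0, 0.0, 0.7]
width: 84.9
```

Call:
play_rows:
  deltas:
    - [85,[0,0,0],[0,0,5]]
    - [85,[0,0,0],[0,0,5]]
    - [85,[0,0,0],[0,0,4.5]]
    - [85,[0,0,0],[0,0,0]]

```text
t: 2.02
ee_pos: [472.5, 190.9, 242.2]
orientation: [-1.077, -2.951, 0.0]
ft_force: [0.0, 0.1, -0.2]
width: 85.3
```

```bash
python3 - <<'E'
from h import *
import pickle
st=pose(); p=bot.read_camera("wrist"); pickle.dump((st,p),open("w1.pkl","wb")); cv2.imwrite("pics/w1.png",p["pixels"])
for o in ["housing","tray"]:
    for d in bot.cut_out(p,o)[:3]: print(o,d["p"],d["extent"])
print(proj(p,[[426,230,64]],st))
E
```

```text
t 2.02 pos [472.5 190.9 242.2] yaw 139.88 tilt 0.01 F [ 0.03  0.12 -0.2 ] w 85.3 q [ 0.24  0.25 -0.3   1.02  0.    0.94]
housing 0.78 [250.5, 60.5, 382.5, 199.2]
housing 0.68 [452.3, 0.0, 583.1, 55.3]
housing 0.36 [627.2, 123.4, 637.9, 170.4]
tray 0.94 [196.8, 5.6, 514.1, 324.7]
tray 0.52 [50.7, 286.4, 267.0, 479.8]
[[316.84288411 141.46243064]]
```

View pics/w1.png

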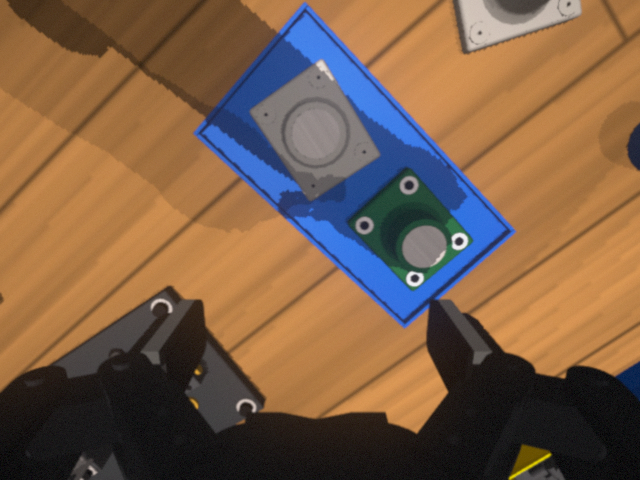

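```bash
python3 - <<'E'
from h import *
import pickle
st,p=pickle.load(open("w1.pkl","rb")); crop(p,(235,45,395,210),4,"w1c.png")
E
```

```text
(no output)
```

View pics/w1c.png

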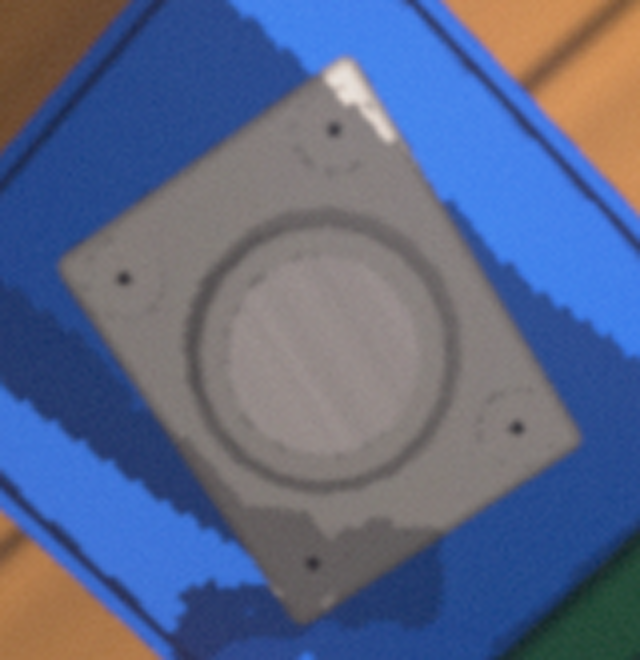

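```bash
python3 - <<'E'
from h import *
import pickle
st,p=pickle.load(open("w1.pkl","rb"))
c=np.array([(352,57),(60,265),(303,622),(580,438)])/4+[235,45]
X=atz(p,c,20,st);print(X.round(1),X.mean(0).round(1))
for i in range(4):
    d=X[(i+1)%4]-X[i]; print(np.hypot(*d[:2]).round(1),np.degrees(np.arctan2(d[1],d[0])).round(1))
d=np.array([(334,130),(124,278),(312,564),(517,428)])/4+[235,45]; Y=atz(p,d,20,st);print(Y.mean(0).round(1))
for i in range(4):
    d=Y[(i+1)%4]-Y[i]; print(np.hypot(*d[:2]).round(1),np.degrees(np.arctan2(d[1],d[0])).round(1))
print(atz(p,np.array([[326,355]])/4+[235,45],64,st).round(1))
E
```

```text
[[378.2 277.3  20. ]
 [369.  200.6  20. ]
 [464.8 189.8  20. ]
 [473.2 265.8  20. ]] [421.3 233.4  20. ]
77.2 -96.9
96.5 -6.4
76.4 83.7
95.7 173.1
[421.2 232.8  20. ]
55.8 -96.9
76.1 -7.0
56.2 83.4
75.8 173.4
[[421.3 233.6  64. ]]
```

```bash
python3 - <<'E'
from h import *
print(goal(128,(555,-145,262)))
E
```

```text
(array([-279.24, -205.25,  -19.66]), array([ 0.  ,  0.  , 12.13]))
```

Call:
play_rows:
  deltas:
    - [85,[-27.9,-20.5,-4],[0,0,0]]
    - [85,[-27.9,-20.5,-4],[0,0,0]]
    - [85,[-27.9,-20.5,-4],[0,0,0]]
    - [85,[-27.9,-20.5,-4],[0,0,0]]
    - [85,[-27.9,-20.5,-4],[0,0,0]]

```text
t: 2.58
ee_pos: [513.4, 22.2, 262.7]
orientation: [1.07, 2.953, 0.0]
ft_force: [0.7, 0.1, 0.1]
width: 84.6
```

Call:
play_rows:
  deltas:
    - [85,[-27.9,-20.5,0],[0,0,0]]
    - [85,[-27.9,-20.5,0],[0,0,0]]
    - [85,[-27.9,-20.5,0],[0,0,0]]
    - [85,[-27.9,-20.5,0],[0,0,0]]
    - [85,[-27.9,-20.5,0],[0,0,0]]

```text
t: 3.0
ee_pos: [554.6, -146.3, 262.4]
orientation: [1.071, 2.953, 0.0]
ft_force: [1.0, 0.2, -0.4]
width: 85.0
```

Call:
play_rows:
  deltas:
    - [85,[0,0,0],[0,0,4]]
    - [85,[0,0,0],[0,0,4]]
    - [85,[0,0,0],[0,0,4.1]]
    - [85,[0,0,0],[0,0,0]]

```text
t: 3.33
ee_pos: [554.3, -145.0, 262.1]
orientation: [-1.379, -2.822, 0.0]
ft_force: [-0.1, -0.4, -0.3]
width: 85.4
```

```bash
python3 - <<'E'
from h import *
import pickle
st=pose(); p=bot.read_camera("wrist"); pickle.dump((st,p),open("w2.pkl","wb")); cv2.imwrite("pics/w2.png",p["pixels"])
E
```

```text
t 3.33 pos [ 554.3 -145.   262.1] yaw 127.92 tilt 0.02 F [-0.14 -0.41 -0.33] w 85.4 q [-0.38  0.36 -0.1   1.12 -0.    0.52]
```

View pics/w2.png

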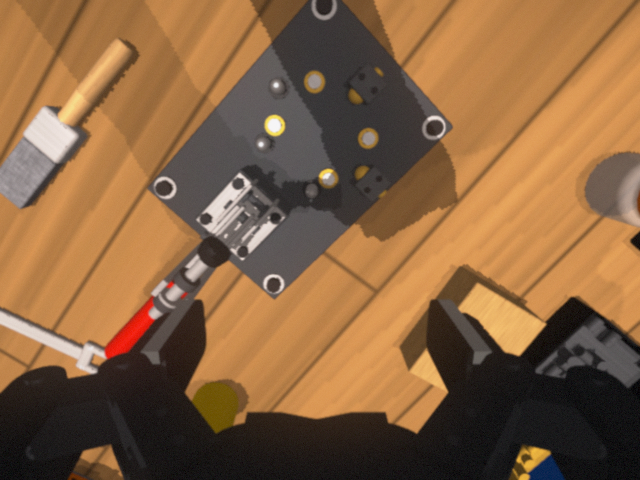

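```bash
python3 - <<'E'
from h import *
import pickle
st,p=pickle.load(open("w2.pkl","rb")); crop(p,(240,50,440,210),4,"w2c.png"); crop(p,(140,0,460,310),2,"w2d.png")
E
```

```text
(no output)
```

View pics/w2c.png

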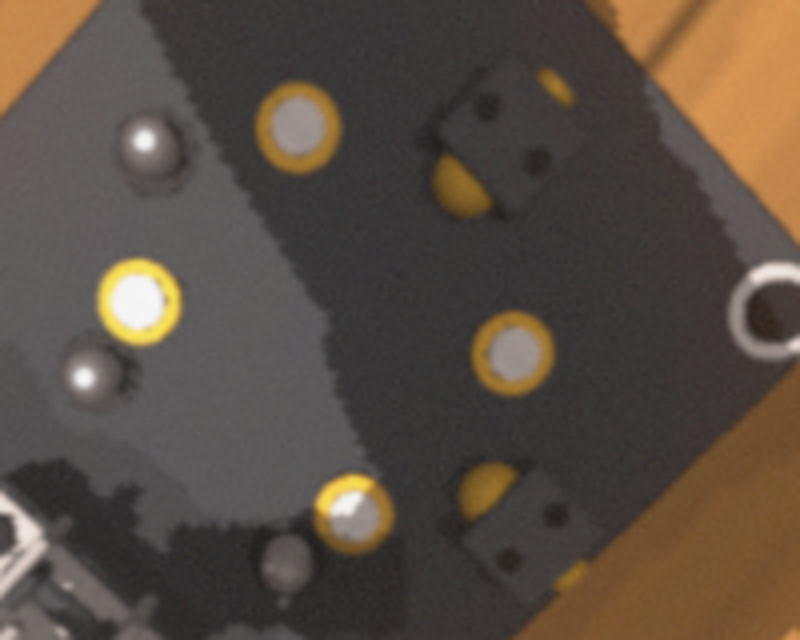

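View pics/w2d.png

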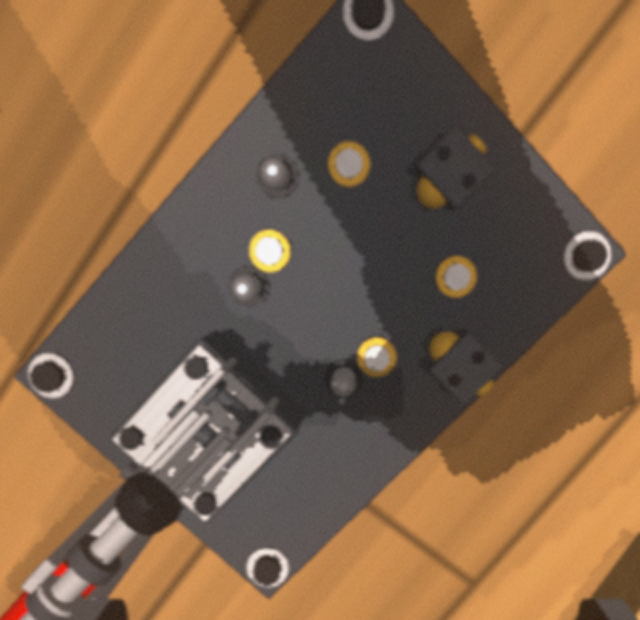

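```bash
python3 - <<'E'
from h import *
import pickle
from scipy.optimize import least_squares
st,p=pickle.load(open("w2.pkl","rb"))
rests=np.array([(299,125),(139,301),(513,352),(353,514)])/4+[240,50]; rl=np.array([(-36,27),(-36,-27),(36,27),(36,-27)])
cor=np.array([(18,374),(270,598),(625,255)])/2+[140,0]; cl=np.array([(-88,-163),(88,-163),(88,93)])
pins=np.array([(150,143),(90,373),(287,558)])/4+[240,50]; pl=np.array([(-56.1,0),(-32,-46.1),(32,-46.1)])
def W(v,l,z):
    c,s=np.cos(v[2]),np.sin(v[2]); return np.c_[v[0]+c*l[:,0]-s*l[:,1],v[1]+s*l[:,0]+c*l[:,1],np.full(len(l),z)]
def res(v,use):
    o=[]
    if 'r' in use:o.append(proj(p,W(v,rl,16+v[3]),st)-rests)
    if 'c' in use:o.append(proj(p,W(v,cl,16),st)-cor)
    if 'p' in use:o.append(proj(p,W(v,pl,40),st)-pins)
    return np.concatenate(o).ravel()
for use in ['r','c','p','rp','rcp']:
    f=(lambda v:np.r_[res(v,use),0.3*(v[3]-9)])
    r=least_squares(f,[521,-98,-.12,9]); print(use,r.x[:2].round(1),np.degrees(r.x[2]).round(2),r.x[3].round(1),np.abs(res(r.x,use)).max().round(2),res(r.x,use).round(1))
E
```

```text
r [516.4 -88.8] -6.64 6.6 0.5 [-0.2 -0.2 -0.5 -0.3  0.5  0.2  0.2  0.4]
c [516.9 -88. ] -6.71 9.0 3.71 [-3.3  0.6 -0.6  1.5  3.7 -1. ]
p [516.4 -87.6] -6.32 9.0 2.34 [-0.6 -1.7 -0.4 -0.3  1.   2.3]
rp [516.5 -88.3] -6.68 6.4 2.96 [ 0.2 -0.6 -0.1 -0.7  0.9 -0.2  0.5  0.  -0.8 -1.2 -1.   0.   0.2  3. ]
rcp [516.6 -88.2] -6.64 6.4 3.72 [ 0.3 -0.6  0.1 -0.6  1.  -0.2  0.7 -0.  -3.7  0.8 -0.8  1.6  3.2 -1.2
 -0.6 -1.2 -0.8  0.1  0.4  3. ]
```

```bash
python3 - <<'E'
from h import *
print(goal(128,(459.2,177.1,262.1)))
E
```

```text
(array([3.1206e+02, 1.2356e+02, 1.1000e-01]), array([-0.01, -0.01,  0.07]))
```

Call:
play_rows:
  deltas:
    - [85,[34.7,13.7,0],[0,0,0]]
    - [85,[34.7,13.7,0],[0,0,0]]
    - [85,[34.7,13.7,0],[0,0,0]]
    - [85,[34.7,13.7,0],[0,0,0]]
    - [85,[34.7,13.7,0],[0,0,0]]

```text
t: 3.8
ee_pos: [501.0, 35.8, 262.4]
orientation: [1.375, 2.824, 0.0]
ft_force: [1.9, 1.0, -0.7]
width: 85.0
```

Call:
play_rows:
  deltas:
    - [85,[34.7,13.7,0],[0,0,0]]
    - [85,[34.7,13.7,0],[0,0,0]]
    - [85,[34.7,13.7,0],[0,0,0]]
    - [85,[34.7,13.7,0],[0,0,0]]

```text
t: 4.13
ee_pos: [458.8, 179.2, 262.6]
orientation: [1.374, 2.824, 0.001]
ft_force: [0.5, 0.2, -0.2]
width: 84.9
```

Call:
play_rows:
  deltas:
    - [85,[0,0,0],[0,0,0]]
    - [85,[0,0,0],[0,0,0]]
    - [85,[0,0,0],[0,0,0]]

```text
t: 4.38
ee_pos: [459.7, 177.4, 262.4]
orientation: [1.375, 2.824, -0.0]
ft_force: [0.9, -0.6, -0.4]
width: 84.6
```

```bash
python3 - <<'E'
from h import *
import pickle
st=pose(); p=bot.read_camera("wrist"); pickle.dump((st,p),open("w3.pkl","wb")); cv2.imwrite("pics/w3.png",p["pixels"])
crop(p,(240,45,420,215),4,"w3c.png")
E
```

```text
t 4.38 pos [459.7 177.4 262.4] yaw 128.07 tilt 0.04 F [ 0.91 -0.65 -0.44] w 84.6 q [ 0.22  0.21 -0.3   1.06 -0.    1.13]
```

View pics/w3c.png

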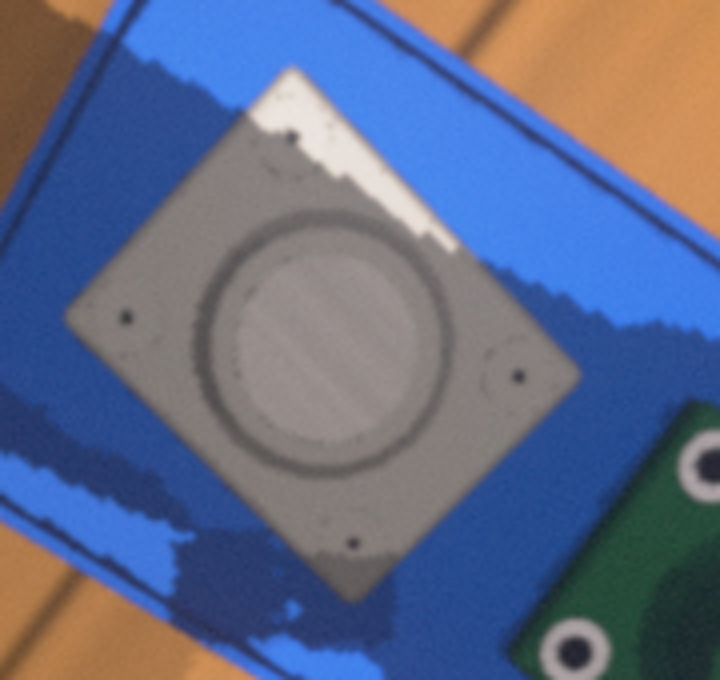

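```bash
python3 - <<'E'
from h import *
import pickle
st,p=pickle.load(open("w3.pkl","rb"))
for c in ([(293,66),(65,318),(353,603),(581,376)],[(292,137),(127,318),(352,544),(518,376)]):
    X=atz(p,np.array(c)/4+[240,45],20,st);print(X.mean(0).round(1))
    for i in range(4):
        d=X[(i+1)%4]-X[i]; print(np.hypot(*d[:2]).round(1),np.degrees(np.arctan2(d[1],d[0])).round(1))
X=atz(p,np.array([[327,346]])/4+[240,45],64,st).round(1);print(X)
X=np.array([421.6,233.3])
print(goal(128,(X[0],X[1],130)),goal(128,(X[0],X[1],37)))
E
```

```text
[421.4 232.8  20. ]
77.0 -96.6
96.7 -6.7
76.9 83.4
96.8 173.3
[421.3 232.6  20. ]
55.8 -96.4
75.7 -6.8
56.2 83.6
75.7 173.4
[[421.  233.3  64. ]]
(array([ 68.21,   4.56, 132.32]), array([ 0.  ,  0.03, -0.04])) (array([ 68.26,   4.56, 225.32]), array([ 0.  ,  0.03, -0.04]))
```

Call:
play_rows:
  deltas:
    - [85,[22.7,1.3,20],[0,0,0]]
    - [85,[22.7,1.3,30],[0,0,0]]
    - [85,[22.8,1.4,30],[0,0,0]]
    - [85,[0,0,30],[0,0,0]]
    - [85,[0,0,20],[0,0,0]]

```text
t: 4.85
ee_pos: [419.8, 232.5, 129.9]
orientation: [-1.378, -2.821, 0.003]
ft_force: [-0.3, -0.4, -0.2]
width: 85.0
```

Call:
play_rows:
  deltas:
    - [85,[0,0,0],[0,0,0]]
    - [85,[0,0,0],[0,0,0]]

```text
t: 5.02
ee_pos: [420.8, 232.2, 131.8]
orientation: [-1.381, -2.82, 0.003]
ft_force: [-0.5, 0.5, 0.7]
width: 85.0
```

```bash
python3 - <<'E'
from h import *
import pickle
st=pose(); print(goal(128,(421.2,232.8,38)))
p=bot.read_camera("wrist"); cv2.imwrite("pics/w4.png",p["pixels"]); pickle.dump((st,p),open("w4.pkl","wb"))
E
```

```text
t 5.02 pos [420.8 232.2 131.8] yaw 127.82 tilt 0.14 F [-0.53  0.45  0.67] w 85.0 q [ 0.35  0.31 -0.53  0.73 -0.    1.26]
(array([ 0.2 ,  0.89, 93.79]), array([-0.14, -0.03, -0.18]))
```

View pics/w4.png

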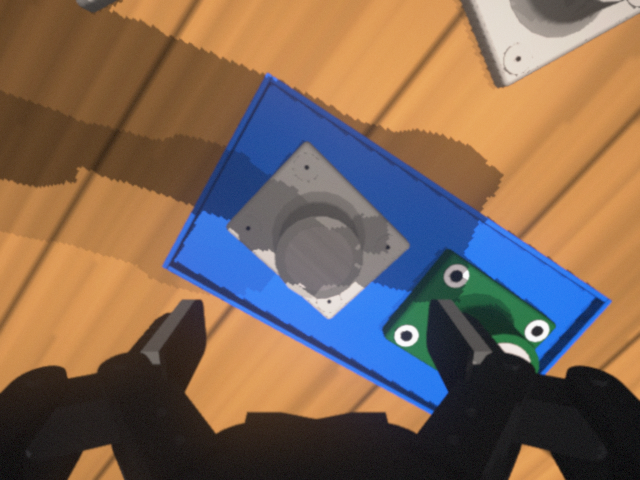

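Call:
play_rows:
  deltas:
    - [85,[0.1,0.4,25],[0,0,0]]
    - [85,[0.1,0.4,25],[0,0,0]]
    - [85,[0,0,22],[0,0,0]]
    - [85,[0,0,15],[0,0,0]]
    - [85,[0,0,6.5],[0,0,0]]

```text
t: 5.48
ee_pos: [422.4, 233.6, 38.7]
orientation: [1.381, 2.821, 0.0]
ft_force: [0.2, -0.0, -0.0]
width: 84.9
```

Call:
play_rows:
  deltas:
    - [85,[0,0,0],[0,0,0]]
    - [85,[0,0,0],[0,0,0]]
    - [85,[0,0,0],[0,0,0]]

```text
t: 5.73
ee_pos: [423.0, 234.5, 40.3]
orientation: [1.379, 2.821, 0.003]
ft_force: [-0.3, -0.5, 0.0]
width: 85.1
```

```bash
python3 - <<'E'
from h import *
st=pose(); print(goal(128,(421.2,232.8,38)))
p=bot.read_camera("side"); crop(p,(230,130,370,260),5,"s5.png")
E
```

```text
t 5.73 pos [423.  234.5  40.3] yaw 127.89 tilt 0.16 F [-0.26 -0.48  0.03] w 85.1 q [ 0.35  0.45 -0.62  0.5   0.    1.26]
(array([-0.18, -2.47,  2.32]), array([ 0.16,  0.05, -0.11]))
```

View pics/s5.png

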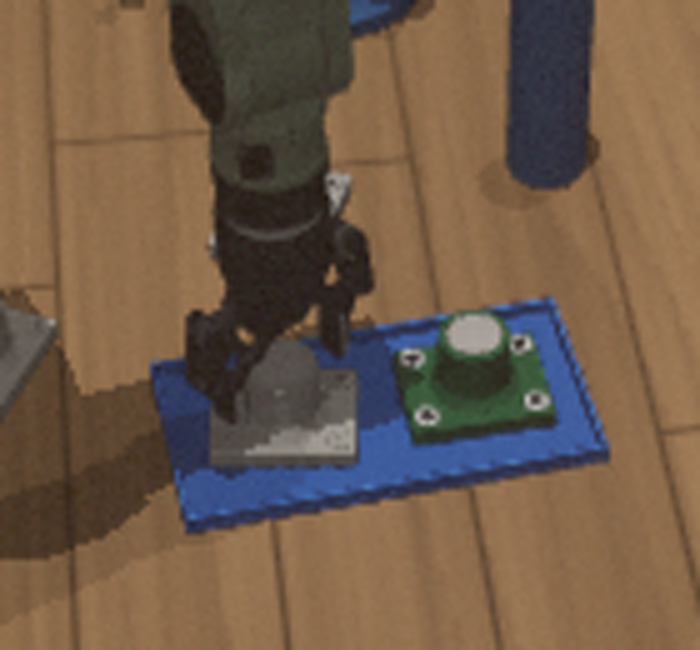

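Call:
play_rows:
  deltas:
    - [85,[0,-1,1],[0,0,0]]
    - [85,[0,0,0],[0,0,0]]

```text
t: 5.95
ee_pos: [421.0, 233.6, 38.4]
orientation: [1.379, 2.822, 0.001]
ft_force: [-0.6, -0.1, -1.1]
width: 84.7
```

Call:
play_rows:
  deltas:
    - [85,[0,0,0],[0,0,0]]

```text
t: 6.03
ee_pos: [420.8, 233.6, 38.2]
orientation: [1.379, 2.822, 0.001]
ft_force: [0.2, -0.1, 0.6]
width: 84.9
```

Call:
play_rows:
  deltas:
    - [85,[0,0,0],[0,0,0]]

```text
t: 6.12
ee_pos: [420.8, 233.6, 38.0]
orientation: [1.379, 2.822, 0.0]
ft_force: [0.2, 0.9, 0.0]
width: 84.9
```

Call:
play_rows:
  deltas:
    - [60,[0,0,0],[0,0,0]]
    - [52,[0,0,0],[0,0,0]]
    - [45,[0,0,0],[0,0,0]]
    - [40,[0,0,0],[0,0,0]]
    - [40,[0,0,0],[0,0,0]]
  grip_force: 80

```text
t: 6.53
ee_pos: [420.8, 233.7, 38.2]
orientation: [1.379, 2.823, 0.001]
ft_force: [-0.8, 0.1, 5.9]
width: 48.2
```

Call:
play_rows:
  deltas:
    - [40,[0,0,0],[0,0,0]]
    - [40,[0,0,0],[0,0,0]]

```text
t: 6.7
ee_pos: [420.8, 233.6, 38.2]
orientation: [1.379, 2.823, 0.0]
ft_force: [-1.6, -0.3, 5.3]
width: 48.2
```

```bash
python3 - <<'E'
from h import *
import pickle
st=pose(); p=bot.read_camera("wrist"); pickle.dump((st,p),open("w6.pkl","wb")); cv2.imwrite("pics/w6.png",p["pixels"])
E
```

```text
t 6.7 pos [420.8 233.6  38.2] yaw 127.92 tilt 0.02 F [-1.6  -0.32  5.26] w 48.2 q [ 0.35  0.45 -0.62  0.5   0.    1.26]
```

View pics/w6.png

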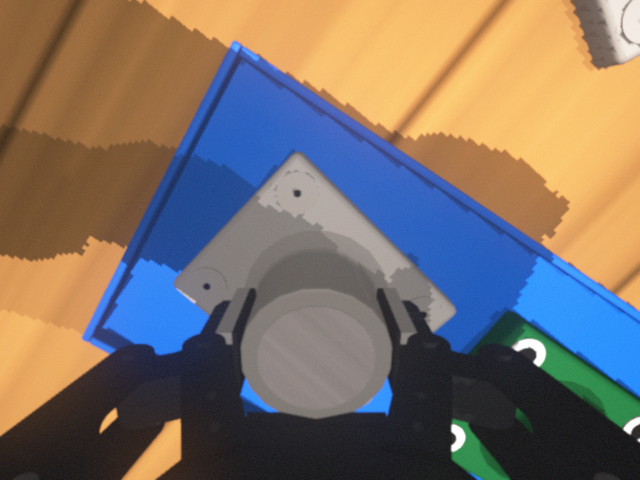

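```bash
python3 - <<'E'
from h import *
import pickle
st,p=pickle.load(open("w6.pkl","rb")); Rt=R.from_rotvec(st["orientation"])
def tool(X): return Rt.inv().apply(X-st["ee_pos"]).round(1)
print("boss top",tool(atz(p,[[316,355]],64,st)),atz(p,[[316,355]],64,st))
D=atz(p,[[297,193],[207,286]],20,st); print("dimples",D.round(1),tool(D)); d=D[1]-D[0]; print(np.hypot(*d[:2]),np.degrees(np.arctan2(d[1],d[0])))
C=atz(p,[[297,152],[175,284],[457,311]],20,st); print(tool(C)); 
# expected dimples (-37.9,28.1),(-37.9,-28.1) around centre, yaw -6.65
a=np.radians(-6.65);M=np.array([[np.cos(a),-np.sin(a)],[np.sin(a),np.cos(a)]])
for dd,l in zip(D,[(-37.9,28.1),(-37.9,-28.1)]): X=np.r_[dd[:2]-M@np.array(l),20]; print("centre",X,tool(X))
E
```

```text
boss top [[  1.7  -0.7 -25.8]] [[419.1429656  234.53017138  64.        ]]
dimples [[386.  264.9  20. ]
 [379.8 209.6  20. ]] [[ 46.1  -8.2  18.2]
 [  6.3 -47.1  18.2]]
55.64814531587585 -96.41770285201159
[[ 61.9  -8.   18.2]
 [  7.2 -60.7  18.2]
 [ -5.6  60.5  18.2]]
centre [420.36804781 232.60068829  20.        ] [-0.6 -0.9 18.2]
centre [420.65610626 233.12315714  20.        ] [-0.3 -0.4 18.2]
```

Call:
play_rows:
  deltas:
    - [40,[0,0,-5],[0,0,0]]
    - [40,[0,0,-15],[0,0,0]]
    - [40,[0,0,-25],[0,0,0]]
    - [40,[0,0,-30],[0,0,0]]
    - [40,[0,0,-27],[0,0,0]]

```text
t: 7.17
ee_pos: [419.6, 233.1, 140.4]
orientation: [-1.379, -2.821, 0.003]
ft_force: [1.9, 0.5, -3.5]
width: 48.7
```

Call:
play_rows:
  deltas:
    - [40,[0,0,0],[0,0,0]]
    - [40,[0,0,0],[0,0,0]]
    - [40,[0,0,0],[0,0,0]]

```text
t: 7.42
ee_pos: [419.7, 233.1, 138.8]
orientation: [-1.379, -2.822, 0.002]
ft_force: [-0.3, -0.1, -3.7]
width: 48.2
```

```bash
python3 - <<'E'
from h import *
st=pose(); print(goal(128,(516.0,-87.8,140)))
E
```

```text
t 7.42 pos [419.7 233.1 138.8] yaw 127.92 tilt 0.1 F [-0.34 -0.14 -3.68] w 48.2 q [ 0.35  0.3  -0.52  0.75 -0.    1.26]
(array([-312.36, -121.27,   -1.17]), array([-0.1 , -0.03, -0.08]))
```

Call:
play_rows:
  deltas:
    - [40,[-16,-6,0],[0,0,0]]
    - [40,[-28,-11,0],[0,0,0]]
    - [40,[-34,-13.2,0],[0,0,0]]
    - [40,[-34,-13.2,0],[0,0,0]]
    - [40,[-34,-13.2,0],[0,0,0]]

```text
t: 7.83
ee_pos: [464.2, 82.2, 137.7]
orientation: [-1.376, -2.82, 0.003]
ft_force: [0.8, 0.3, -3.8]
width: 48.7
```

Call:
play_rows:
  deltas:
    - [40,[-34,-13.2,0],[0,0,0]]
    - [40,[-34,-13.2,0],[0,0,0]]
    - [40,[-34,-13.2,0],[0,0,0]]
    - [40,[-30,-11.7,0],[0,0,0]]
    - [40,[-20,-7.7,0],[0,0,0]]

```text
t: 8.25
ee_pos: [511.9, -75.5, 137.6]
orientation: [-1.382, -2.818, 0.002]
ft_force: [0.7, 0.2, -3.3]
width: 48.7
```

Call:
play_rows:
  deltas:
    - [40,[-14.4,-5.6,0],[0,0,0]]
    - [40,[0,0,0],[0,0,0]]
    - [40,[0,0,0],[0,0,0]]
    - [40,[0,0,0],[0,0,0]]

```text
t: 8.58
ee_pos: [515.7, -86.3, 138.6]
orientation: [-1.377, -2.82, -0.0]
ft_force: [0.7, 1.2, -3.8]
width: 48.3
```

```bash
python3 - <<'E'
from h import *
import pickle
st=pose(); print(goal(127.92,(516.0,-87.8,85)))
p=bot.read_camera("wrist"); pickle.dump((st,p),open("w7.pkl","wb")); cv2.imwrite("pics/w7.png",p["pixels"])
E
```

```text
t 8.58 pos [515.7 -86.3 138.6] yaw 127.96 tilt 0.18 F [ 0.66  1.17 -3.76] w 48.3 q [-0.31  0.37 -0.41  0.79  0.    0.6 ]
(array([-1.54, -0.67, 53.62]), array([-0.07, -0.17,  0.04]))
```

View pics/w7.png

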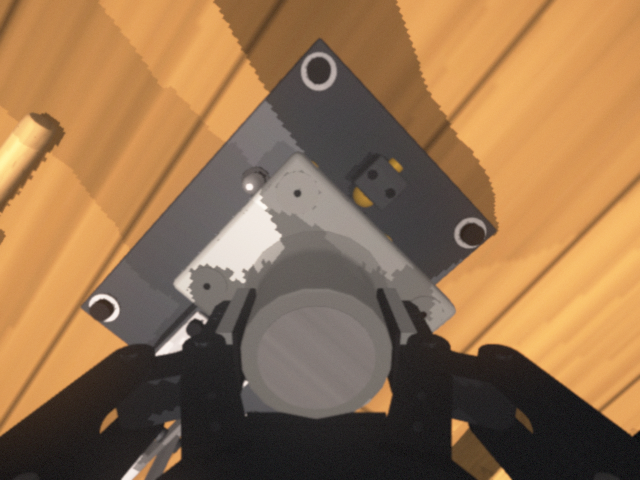

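Call:
play_rows:
  deltas:
    - [40,[-1,-0.4,10],[0,0,0]]
    - [40,[-0.5,-0.3,15],[0,0,0]]
    - [40,[0,0,15],[0,0,0]]
    - [40,[0,0,10],[0,0,0]]
    - [40,[0,0,5],[0,0,0]]

```text
t: 9.05
ee_pos: [516.0, -87.9, 82.9]
orientation: [-1.376, -2.821, 0.001]
ft_force: [-1.2, 0.1, -3.7]
width: 48.6
```

Call:
play_rows:
  deltas:
    - [40,[0,0,0],[0,0,0]]
    - [40,[0,0,0],[0,0,0]]
    - [40,[0,0,0],[0,0,0]]
    - [40,[0,0,0],[0,0,0]]

```text
t: 9.38
ee_pos: [518.1, -89.2, 85.5]
orientation: [1.378, 2.821, 0.0]
ft_force: [-0.3, 1.2, -3.6]
width: 48.1
```

```bash
python3 - <<'E'
from h import *
import pickle
st=pose(); print(goal(127.92,(516.0,-87.8,85)))
p=bot.read_camera("wrist"); pickle.dump((st,p),open("w8.pkl","wb")); cv2.imwrite("pics/w8.png",p["pixels"]); crop(p,(160,40,520,340),2,"w8c.png")
E
```

```text
t 9.38 pos [518.1 -89.2  85.5] yaw 127.92 tilt 0.09 F [-0.33  1.21 -3.58] w 48.1 q [-0.31  0.44 -0.47  0.66 -0.    0.6 ]
(array([ 2.42, -0.8 ,  0.55]), array([0.05, 0.08, 0.  ]))
```

View pics/w8c.png

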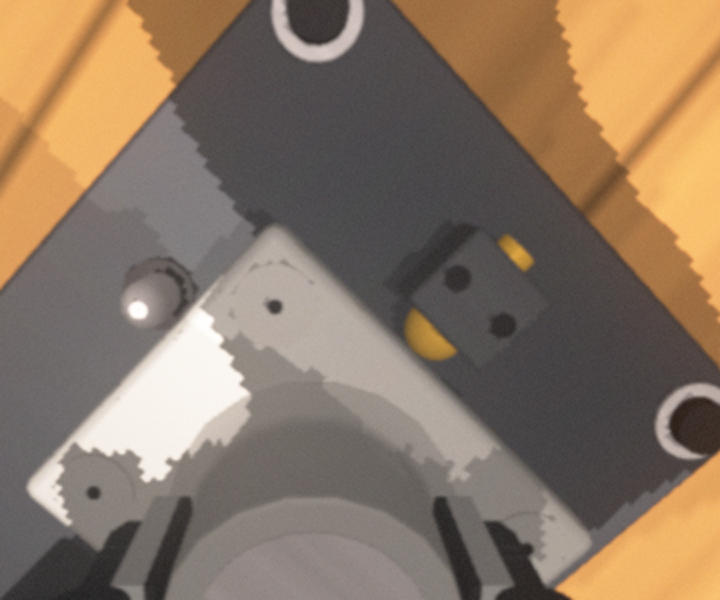

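Call:
play_rows:
  deltas:
    - [40,[0,0,0],[0,0,0]]

```text
t: 9.52
ee_pos: [517.8, -89.2, 85.4]
orientation: [1.379, 2.822, 0.0]
ft_force: [-0.0, -0.5, -4.8]
width: 48.7
```

Call:
play_rows:
  deltas:
    - [40,[0,0,0],[0,0,0]]

```text
t: 9.6
ee_pos: [517.7, -89.2, 85.2]
orientation: [1.379, 2.822, 0.0]
ft_force: [-0.2, -0.5, -4.2]
width: 48.6
```

Call:
play_rows:
  deltas:
    - [40,[0,0,0],[0,0,0]]

```text
t: 9.68
ee_pos: [517.5, -89.1, 85.0]
orientation: [1.379, 2.822, 0.0]
ft_force: [-0.6, 0.2, -3.9]
width: 48.5
```

```bash
python3 - <<'E'
from h import *
import pickle
st2,p2=pickle.load(open("w2.pkl","rb")); st8,p8=pickle.load(open("w8.pkl","rb")); st7,p7=pickle.load(open("w7.pkl","rb"))
a=np.radians(-6.65);M=np.array([[np.cos(a),-np.sin(a)],[np.sin(a),np.cos(a)]]); n=np.array([516.4,-88.6])
r2=np.array([(49,375),(269,568),(588,254),(368,10)])/2+[140,0]
X=atz(p2,r2,17,st2)[:,:2]; print(((X-n)@M).round(1))
L=np.array([(79,84),(-79,84)]) 
r8=np.array([(696,424),(319,12)])/2+[160,40]; r7=np.array([(470,233),(319,70),(103,308)])
Y=atz(p8,r8,17,st8)[:,:2]; print(((Y-n)@M).round(1))
Y=atz(p7,r7,17,st7)[:,:2]; print(((Y-n)@M).round(1))
for s,p,uv in((st8,p8,[[(148)/2+160,298/2+40]]),(st7,p7,[[251,184]])):
    Y=atz(p,uv,41,s)[:,:2]; print("pin",((Y-n)@M).round(1), s["ee_pos"].round(1))
D=atz(p8,np.array([(274,306),(94,492)])/2+[160,40],67.5,st8); print("dimples",((D[:,:2]-n)@M).round(1))
pose()
E
```

```text
[[ -74.1 -148.4]
 [  74.9 -147.6]
 [  73.5   78.1]
 [ -74.4   77.7]]
[[ 74.1  77.2]
 [-73.6  77.6]]
[[  73.4   77.4]
 [ -74.4   78.1]
 [ -74.2 -148.7]]
pin [[-56.4   3.4]] [518.1 -89.2  85.5]
pin [[-56.6   1.5]] [515.7 -86.3 138.6]
dimples [[-36.4  26.6]
 [-36.2 -28.9]]
t 9.68 pos [517.5 -89.1  85. ] yaw 127.91 tilt 0.03 F [-0.63  0.18 -3.89] w 48.5 q [-0.31  0.44 -0.47  0.66  0.    0.6 ]
```

Call:
play_rows:
  deltas:
    - [40,[0.8,0,2],[0,0,0]]
    - [40,[0.5,0,2],[0,0,0]]
    - [40,[0,0,1],[0,0,0]]
    - [40,[0,0,0],[0,0,0]]
    - [40,[0,0,0],[0,0,0]]

```text
t: 10.1
ee_pos: [516.4, -87.9, 79.6]
orientation: [-1.379, -2.822, 0.0]
ft_force: [-0.4, 0.2, -3.5]
width: 48.6
```

```bash
python3 - <<'E'
from h import *
st=pose(); print(goal(127.92,(516.4,-87.8,73)))
E
```

```text
t 10.1 pos [516.4 -87.9  79.6] yaw 127.92 tilt 0.02 F [-0.43  0.24 -3.54] w 48.6 q [-0.31  0.45 -0.47  0.65  0.    0.6 ]
(array([0.14, 0.05, 6.59]), array([-0.01, -0.02, -0.  ]))
```

Call:
play_rows:
  deltas:
    - [40,[0,0,2],[0,0,0]]
    - [40,[0,0,2],[0,0,0]]
    - [40,[0,0,2],[0,0,0]]
    - [40,[0,0,1],[0,0,0]]
    - [40,[0,0,0],[0,0,0]]

```text
t: 10.52
ee_pos: [516.3, -87.9, 72.4]
orientation: [-1.379, -2.822, 0.0]
ft_force: [-1.1, 0.3, -3.2]
width: 48.5
```

Call:
play_rows:
  deltas:
    - [40,[0,0,0],[0,0,0]]
    - [40,[0,0,0],[0,0,0]]

```text
t: 10.68
ee_pos: [516.6, -88.0, 72.8]
orientation: [1.379, 2.823, 0.0]
ft_force: [1.1, -0.5, -4.5]
width: 48.7
```

```bash
python3 - <<'E'
from h import *
import pickle
st=pose(); print(goal(127.92,(516.4,-87.8,72)))
p=bot.read_camera("wrist"); pickle.dump((st,p),open("w9.pkl","wb")); crop(p,(160,40,520,340),2,"w9c.png")
p=bot.read_camera("scene"); crop(p,(190,200,350,330),5,"s9.png")
E
```

```text
t 10.68 pos [516.6 -88.   72.8] yaw 127.91 tilt 0.0 F [ 1.12 -0.49 -4.53] w 48.7 q [-0.31  0.46 -0.48  0.63  0.    0.6 ]
(array([ 0.32, -0.04,  0.79]), array([ 0.  ,  0.  , -0.01]))
```

View pics/w9c.png

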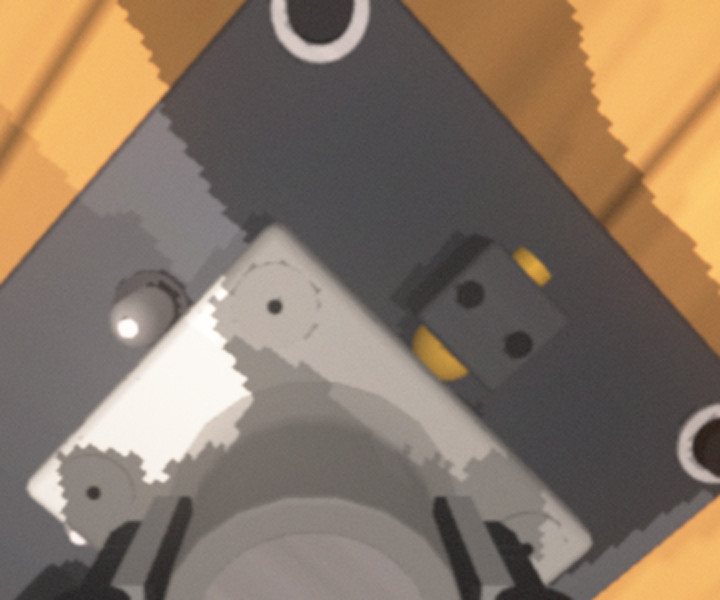

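View pics/s9.png

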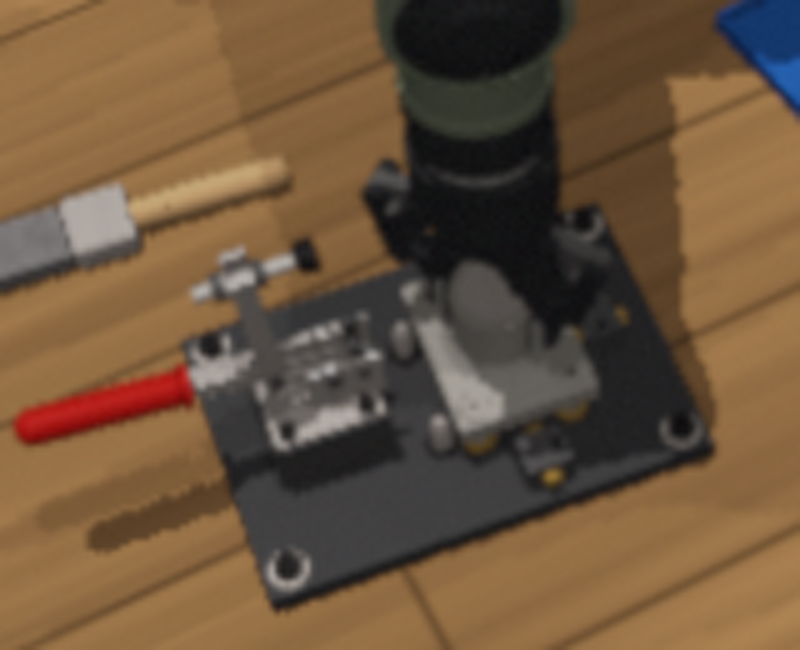

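```bash
python3 - <<'E'
from h import *
import pickle
st,p=pickle.load(open("w9.pkl","rb"))
a=np.radians(-6.65);M=np.array([[np.cos(a),-np.sin(a)],[np.sin(a),np.cos(a)]]); n=np.array([516.4,-88.6])
zu=st["ee_pos"][2]-34.2
D=atz(p,np.array([(274,306),(94,492)])/2+[160,40],zu+16,st); print("dimples",((D[:,:2]-n)@M).round(1))
Y=atz(p,np.array([(322,10)])[None][0][None]/2+[160,40],17,st)[:,:2]; print(((Y-n)@M).round(1))
Y=atz(p,np.array([[(143,305)]])[0]/2+[160,40],41,st)[:,:2]; print("pin",((Y-n)@M).round(1))
# ideal: where flange edges/dimples would be with perfectly centred housing
l=np.array([(-37.9,28.1),(-37.9,-28.1)]); W=np.c_[n+l@M.T,[zu+16]*2]; print((proj(p,W,st)-[160,40])*2)
E
```

```text
dimples [[-38.   27.6]
 [-37.8 -28. ]]Traceback (most recent call last):
  File "<stdin>", line 7, in <module>
  File "h.py", line 19, in atz
    t,v=ray(p,uv,st); return t+v*((z-t[2])/v[:,2])[:,None]
        ~~~^^^^^^^^^
  File "h.py", line 17, in ray
    v=np.c_[s,np.ones(len(s))]@Rm.T; return t,v
      ~~~~~^^^^^^^^^^^^^^^^^^^
    res = self.concatenate(tuple(objs), axis=axis)
ValueError: all the input arrays must have same number of dimensions, but the array at index 0 has 3 dimension(s) and the array at index 1 has 2 dimension(s)
```

Call:
play_rows:
  deltas:
    - [40,[0.2,0,1.2],[0,0,0]]
    - [40,[0,0,1.2],[0,0,0]]

```text
t: 10.95
ee_pos: [516.6, -87.9, 70.4]
orientation: [1.379, 2.822, 0.0]
ft_force: [-0.3, 0.4, -2.8]
width: 48.5
```

Call:
play_rows:
  deltas:
    - [40,[0,0,1],[0,0,0]]
    - [40,[0,0,1],[0,0,0]]

```text
t: 11.12
ee_pos: [516.4, -87.9, 68.3]
orientation: [-1.379, -2.823, 0.0]
ft_force: [0.1, -0.1, -2.4]
width: 48.3
```

Call:
play_rows:
  deltas:
    - [40,[0,0,1],[0,0,0]]

```text
t: 11.2
ee_pos: [516.4, -88.1, 67.5]
orientation: [1.379, 2.822, -0.001]
ft_force: [-2.9, -1.2, 2.9]
width: 48.7
```

Call:
play_rows:
  deltas:
    - [40,[0,0,0.8],[0,0,0]]

```text
t: 11.28
ee_pos: [516.3, -88.3, 66.9]
orientation: [1.379, 2.822, -0.002]
ft_force: [-2.5, -0.7, 2.5]
width: 48.5
```

Call:
play_rows:
  deltas:
    - [40,[0,0,0.8],[0,0,0]]

```text
t: 11.37
ee_pos: [516.3, -88.3, 66.1]
orientation: [1.38, 2.822, -0.002]
ft_force: [-4.3, -2.2, 2.4]
width: 48.6
```

Call:
play_rows:
  deltas:
    - [40,[0,0,0.8],[0,0,0]]

```text
t: 11.45
ee_pos: [516.1, -88.3, 65.2]
orientation: [-1.38, -2.822, 0.002]
ft_force: [-3.4, -1.6, 1.6]
width: 48.4
```

Call:
play_rows:
  deltas:
    - [40,[0,0,0.8],[0,0,0]]

```text
t: 11.53
ee_pos: [516.0, -88.2, 64.2]
orientation: [-1.379, -2.822, 0.002]
ft_force: [-3.1, -2.7, 1.3]
width: 48.4
```

Call:
play_rows:
  deltas:
    - [40,[0,0,0.8],[0,0,0]]

```text
t: 11.62
ee_pos: [516.0, -88.2, 63.2]
orientation: [-1.379, -2.822, 0.002]
ft_force: [-3.1, -3.0, -0.4]
width: 48.7
```

Call:
play_rows:
  deltas:
    - [40,[0,0,0.6],[0,0,0]]

```text
t: 11.7
ee_pos: [516.0, -88.2, 62.5]
orientation: [-1.379, -2.822, 0.002]
ft_force: [-4.2, -2.6, -1.2]
width: 48.6
```

Call:
play_rows:
  deltas:
    - [40,[0,0,0.5],[0,0,0]]

```text
t: 11.78
ee_pos: [516.0, -88.2, 61.9]
orientation: [-1.379, -2.822, 0.002]
ft_force: [-2.9, -4.1, -0.6]
width: 48.3
```

Call:
play_rows:
  deltas:
    - [40,[0,0,0.4],[0,0,0]]

```text
t: 11.87
ee_pos: [516.0, -88.2, 61.5]
orientation: [-1.379, -2.822, 0.002]
ft_force: [-4.8, -3.3, -0.3]
width: 48.6
```

Call:
play_rows:
  deltas:
    - [40,[0,0,0.4],[0,0,0]]

```text
t: 11.95
ee_pos: [516.0, -88.2, 61.1]
orientation: [-1.379, -2.822, 0.002]
ft_force: [-3.5, -4.3, -1.2]
width: 48.6
```

Call:
play_rows:
  deltas:
    - [40,[0,0,0.4],[0,0,0]]

```text
t: 12.03
ee_pos: [516.0, -88.2, 60.7]
orientation: [-1.379, -2.822, 0.002]
ft_force: [-4.2, -4.5, -2.2]
width: 48.3
```

Call:
play_rows:
  deltas:
    - [40,[0,0,0.4],[0,0,0]]

```text
t: 12.12
ee_pos: [516.0, -88.2, 60.3]
orientation: [-1.379, -2.822, 0.002]
ft_force: [-3.9, -3.1, -0.8]
width: 48.5
```

Call:
play_rows:
  deltas:
    - [40,[0,0,0.4],[0,0,0]]

```text
t: 12.2
ee_pos: [516.0, -88.2, 59.9]
orientation: [-1.379, -2.822, 0.002]
ft_force: [-4.0, -4.0, -0.4]
width: 48.5
```

Call:
play_rows:
  deltas:
    - [40,[0,0,0.4],[0,0,0]]

```text
t: 12.28
ee_pos: [516.0, -88.2, 59.5]
orientation: [-1.379, -2.822, 0.002]
ft_force: [-4.3, -3.7, -1.5]
width: 48.4
```

Call:
play_rows:
  deltas:
    - [40,[0,0,0.4],[0,0,0]]

```text
t: 12.37
ee_pos: [516.0, -88.2, 59.1]
orientation: [-1.379, -2.822, 0.002]
ft_force: [-3.9, -3.3, -1.2]
width: 48.4
```

Call:
play_rows:
  deltas:
    - [40,[0,0,0.4],[0,0,0]]

```text
t: 12.45
ee_pos: [516.0, -88.2, 58.7]
orientation: [-1.379, -2.822, 0.002]
ft_force: [-2.8, -4.4, -1.1]
width: 48.6
```

Call:
play_rows:
  deltas:
    - [40,[0,0,0.4],[0,0,0]]

```text
t: 12.53
ee_pos: [516.0, -88.2, 58.3]
orientation: [-1.379, -2.822, 0.002]
ft_force: [-4.1, -2.6, -1.7]
width: 48.3
```

Call:
play_rows:
  deltas:
    - [40,[0,0,0.4],[0,0,0]]

```text
t: 12.62
ee_pos: [516.0, -88.2, 57.9]
orientation: [-1.379, -2.822, 0.002]
ft_force: [-4.0, -3.8, 3.4]
width: 48.6
```

Call:
play_rows:
  deltas:
    - [40,[0,0,0.4],[0,0,0]]

```text
t: 12.7
ee_pos: [516.1, -88.2, 57.9]
orientation: [-1.379, -2.822, 0.002]
ft_force: [-6.7, -3.2, 7.0]
width: 48.1
```

Call:
play_rows:
  deltas:
    - [40,[0,0,0.4],[0,0,0]]

```text
t: 12.78
ee_pos: [516.1, -88.2, 57.9]
orientation: [-1.379, -2.822, 0.002]
ft_force: [-7.5, -3.1, 10.8]
width: 48.3
```

Call:
play_rows:
  deltas:
    - [40,[0,0,0.2],[0,0,0]]
    - [40,[0,0,0],[0,0,0]]

```text
t: 12.95
ee_pos: [516.1, -88.2, 57.9]
orientation: [-1.38, -2.822, 0.002]
ft_force: [-6.6, -3.4, 9.0]
width: 47.9
```

```bash
python3 - <<'E'
from h import *
import pickle
st=pose();print(st["moment"].round(2)); print(goal(127.92,(516.4,-87.8,72)))
p=bot.read_camera("wrist"); pickle.dump((st,p),open("w10.pkl","wb")); crop(p,(160,40,520,340),2,"w10c.png")
E
```

```text
t 12.95 pos [516.1 -88.2  57.9] yaw 127.9 tilt 0.06 F [-6.6  -3.35  8.95] w 47.9 q [-0.31  0.48 -0.49  0.6  -0.    0.6 ]
[-0.63  1.25  0.02]
(array([  0.11,   0.5 , -14.09]), array([-0.06,  0.02, -0.02]))
```

View pics/w10c.png

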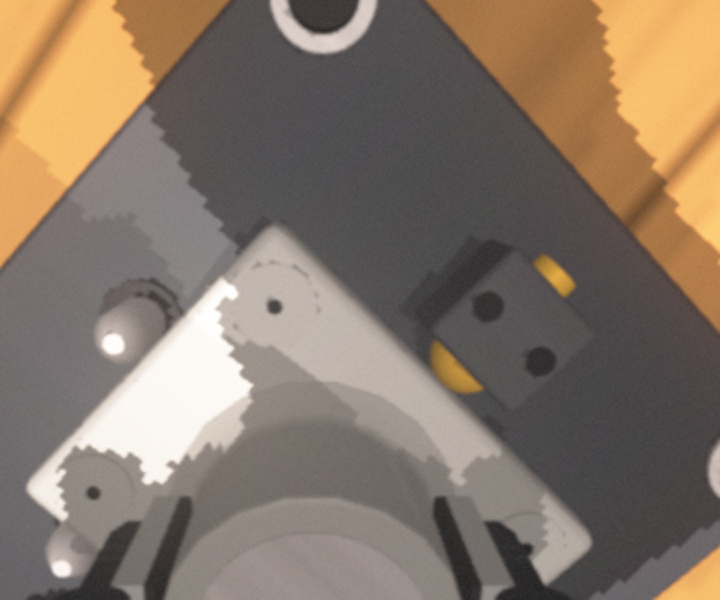

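Call:
play_rows:
  deltas:
    - [55,[0,0,-0.6],[0,0,0]]
    - [65,[0,0,0],[0,0,0]]
    - [80,[0,0,0],[0,0,0]]
    - [85,[0,0,0],[0,0,0]]

```text
t: 13.33
ee_pos: [517.3, -87.6, 58.0]
orientation: [1.378, 2.822, 0.002]
ft_force: [-0.4, 0.9, 1.0]
width: 84.4
```

Call:
play_rows:
  deltas:
    - [85,[0,0,0],[0,0,0]]
    - [85,[0,0,0],[0,0,0]]

```text
t: 13.5
ee_pos: [516.8, -87.7, 57.8]
orientation: [1.379, 2.823, 0.001]
ft_force: [0.1, -0.3, -0.3]
width: 84.8
```

```bash
python3 - <<'E'
from h import *
import pickle
st=pose()
p=bot.read_camera("wrist"); pickle.dump((st,p),open("w11.pkl","wb")); cv2.imwrite("pics/w11.png",p["pixels"])
E
```

```text
t 13.5 pos [516.8 -87.7  57.8] yaw 127.93 tilt 0.03 F [ 0.09 -0.34 -0.32] w 84.8 q [-0.31  0.48 -0.49  0.6   0.    0.6 ]
```

View pics/w11.png

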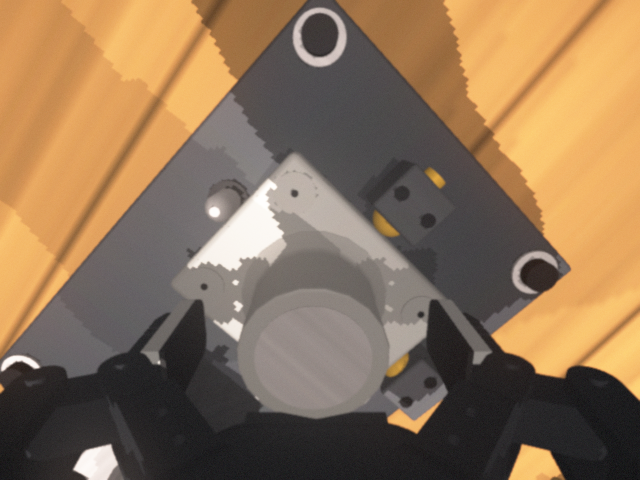

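Call:
play_rows:
  deltas:
    - [85,[0,0,-15],[0,0,0]]
    - [85,[0,0,-30],[0,0,0]]
    - [85,[0,0,-35],[0,0,0]]
    - [85,[0,0,-35],[0,0,0]]
    - [85,[0,0,-35],[0,0,0]]

```text
t: 13.97
ee_pos: [516.1, -87.6, 209.3]
orientation: [-1.379, -2.822, -0.0]
ft_force: [1.2, -0.1, 0.3]
width: 85.0
```

Call:
play_rows:
  deltas:
    - [85,[-10,0,-30],[0,0,0]]
    - [85,[-30,0,-24],[0,0,0]]
    - [85,[-20,0,0],[0,0,0]]
    - [85,[0,0,0],[0,0,0]]
    - [85,[0,0,0],[0,0,0]]

```text
t: 14.38
ee_pos: [553.6, -135.7, 261.6]
orientation: [-1.381, -2.822, -0.001]
ft_force: [-0.2, -1.1, -1.9]
width: 85.0
```

```bash
python3 - <<'E'
from h import *
import pickle
st=pose()
p=bot.read_camera("wrist"); pickle.dump((st,p),open("w12.pkl","wb")); cv2.imwrite("pics/w12.png",p["pixels"]);crop(p,(220,40,440,220),3.6,"w12c.png")
p=bot.read_camera("side"); pickle.dump((st,p),open("s12.pkl","wb"));crop(p,(270,230,400,370),4,"s12.png")
E
```

```text
t 14.38 pos [ 553.6 -135.7  261.6] yaw 127.85 tilt 0.02 F [-0.24 -1.1  -1.9 ] w 85.0 q [-0.37  0.35 -0.11  1.11  0.    0.54]
```

View pics/w12.png

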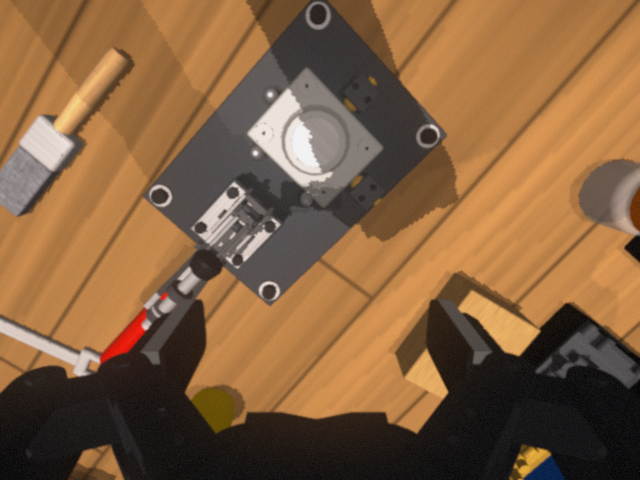

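View pics/w12c.png

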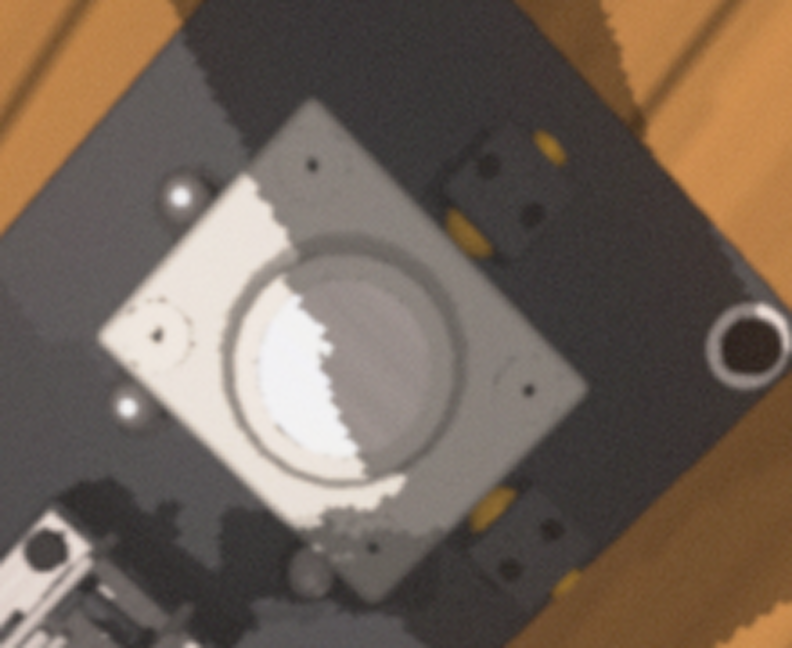

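View pics/s12.png

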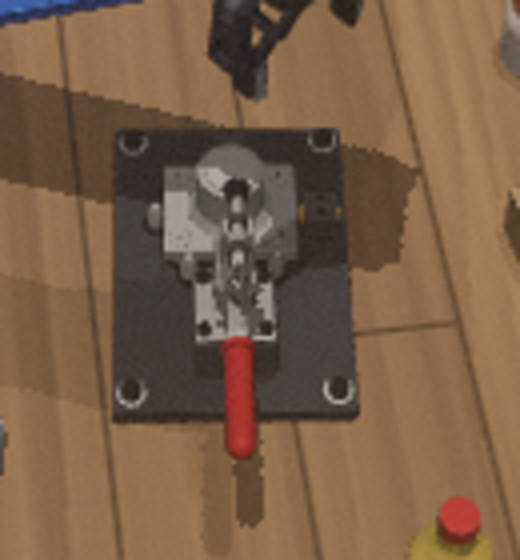

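```bash
python3 - <<'E'
from h import *
import pickle
from scipy.optimize import least_squares
st,p=pickle.load(open("w12.pkl","rb"))
a=np.radians(-6.65);M=np.array([[np.cos(a),-np.sin(a)],[np.sin(a),np.cos(a)]]); n=np.array([516.4,-88.6])
d=np.array([(313,165),(157,335),(529,390),(373,548)])/3.6+[220,40]
D=atz(p,d,39.7,st); L=(D[:,:2]-n)@M; print(L.round(1),L.mean(0))
b=atz(p,np.array([[344,367]])/3.6+[220,40],83.7,st);print("boss top",((b[:,:2]-n)@M).round(1))
ring=np.array([(749,345)])/3.6+[220,40]; print(((atz(p,ring,17,st)[:,:2]-n)@M).round(1))
# tilt fit
st3,p3=pickle.load(open("w3.pkl","rb"))
nest3=np.array([516.4,-88.6,0])
def J(y,z): return n+M@np.array([0,y]),z
for y,z in [(-223,112),(-198,165),(-162,196),(-121,212),(-82,217)]: print(y,z,(n+M@np.array([0,y])).round(1))
E
```

```text
[[-38.2  27.2]
 [-38.4 -28.6]
 [ 37.7  27.3]
 [ 37.9 -28.8]] [-0.28862043 -0.7209998 ]
boss top [[-0.6 -0.3]]
[[73.9 77.8]]
-223 112 [ 490.6 -310.1]
-198 165 [ 493.5 -285.3]
-162 196 [ 497.6 -249.5]
-121 212 [ 502.4 -208.8]
-82 217 [ 506.9 -170. ]
```

```bash
python3 - <<'E'
from h import *
import pickle
_,s=pickle.load(open("s12.pkl","rb")); st,p=pickle.load(open("w12.pkl","rb"))
a=np.radians(-6.65);M=np.array([[np.cos(a),-np.sin(a)],[np.sin(a),np.cos(a)]]); n=np.array([516.4,-88.6])
# handle axis: at 83deg from upright; grip pt at 100; grip from 42 to 134 along
u=np.array([-np.sin(np.radians(83)),np.cos(np.radians(83))])
for r in (42,100,134):
    y,z=np.array([-223,112])+u*(r-100); w=np.r_[n+M@np.array([0,y]),z]; print(r,w.round(1),"side",((proj(s,w)-[270,230])*4).round(),"wrist",proj(p,w,st).round())
for pic,S in ((s,None),(p,st)):
    pass
pp=bot.read_camera("side")
for d in bot.cut_out(pp,"oil_bottle")[:1]:
    e=d["extent"]; print(e,atz(pp,[[(e[0]+e[2])/2,e[3]-4]],0).round(), atz(pp,[[(e[0]+e[2])/2,e[1]+4]],148).round())
crop(pp,(300,280,420,400),5,"s13.png")
print(goal(83.35,(490.6,-310.1,200)))
E
```

```text
42 [ 497.2 -252.9  104.9] side [[229. 341.]] wrist [[176. 291.]]
100 [ 490.6 -310.1  112. ] side [[231. 410.]] wrist [[130. 339.]]
134 [ 486.7 -343.6  116.1] side [[233. 452.]] wrist [[104. 367.]]
[365.9, 353.2, 394.5, 395.7] [[ 614. -440.    0.]] [[ 606. -417.  148.]]
(array([-100.78, -156.76,   61.  ]), array([-0.1 , -0.09, 44.6 ]))
```

View pics/s13.png

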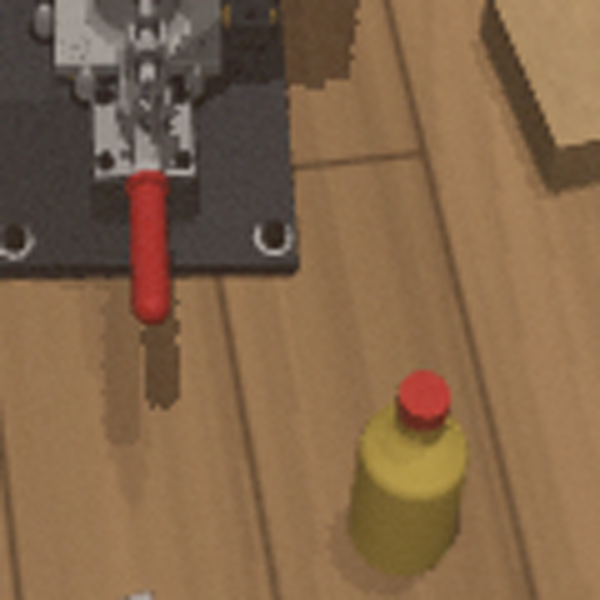

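Call:
play_rows:
  deltas:
    - [70,[-20.2,-31.4,0],[0,0,0]]
    - [60,[-20.2,-31.4,0],[0,0,0]]
    - [50,[-20.2,-31.4,0],[0,0,0]]
    - [50,[-20.2,-31.4,0],[0,0,0]]
    - [50,[-20,-31.2,0],[0,0,0]]
  grip_force: 25

```text
t: 15.0
ee_pos: [490.6, -311.5, 261.6]
orientation: [-1.377, -2.823, -0.001]
ft_force: [0.9, -1.4, 0.7]
width: 50.0
```

Call:
play_rows:
  deltas:
    - [50,[0,0,0],[0,0,6.5]]
    - [50,[0,0,0],[0,0,6.5]]
    - [50,[0,0,0],[0,0,6.5]]
    - [50,[0,0,0],[0,0,6.5]]
    - [50,[0,0,0],[0,0,6.5]]

```text
t: 15.42
ee_pos: [491.1, -310.3, 261.4]
orientation: [-2.119, -2.317, -0.0]
ft_force: [0.3, 0.0, -0.5]
width: 50.1
```

Call:
play_rows:
  deltas:
    - [50,[0,0,20],[0,0,6.5]]
    - [50,[0,0,20],[0,0,5.6]]
    - [50,[0,0,20],[0,0,0]]
    - [50,[0,0,0],[0,0,0]]
    - [50,[0,0,0],[0,0,0]]

```text
t: 15.83
ee_pos: [490.7, -309.8, 200.9]
orientation: [-2.344, -2.087, 0.001]
ft_force: [0.7, 0.6, 1.0]
width: 50.0
```

```bash
python3 - <<'E'
from h import *
import pickle
st=pose(); print(goal(83.35,(490.6,-310.1,104)))
p=bot.read_camera("wrist"); pickle.dump((st,p),open("w14.pkl","wb")); cv2.imwrite("pics/w14.png",p["pixels"])
E
```

```text
t 15.83 pos [ 490.7 -309.8  200.9] yaw 83.37 tilt 0.19 F [0.69 0.58 1.03] w 50.0 q [-0.69  0.41 -0.17  0.99  0.    1.  ]
(array([-0.5 ,  0.22, 96.94]), array([-0.16, -0.11,  0.02]))
```

View pics/w14.png

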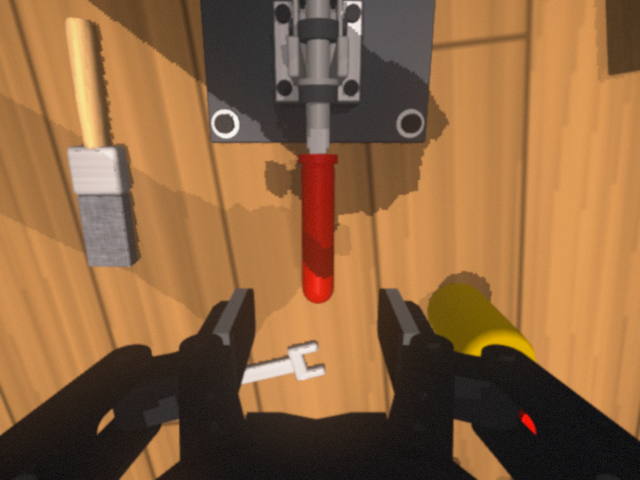

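Call:
play_rows:
  deltas:
    - [50,[0,0,25],[0,0,0]]
    - [50,[0,0,30],[0,0,0]]
    - [50,[0,0,25],[0,0,0]]
    - [50,[0,0,12],[0,0,0]]
    - [50,[0,0,4],[0,0,0]]

```text
t: 16.3
ee_pos: [491.1, -310.5, 104.9]
orientation: [-2.345, -2.087, 0.0]
ft_force: [-0.3, 0.0, -0.1]
width: 50.2
```

Call:
play_rows:
  deltas:
    - [50,[0,0,0],[0,0,0]]
    - [50,[0,0,0],[0,0,0]]
    - [50,[0,0,0],[0,0,0]]

```text
t: 16.55
ee_pos: [492.7, -311.9, 107.8]
orientation: [2.345, 2.086, 0.001]
ft_force: [-0.1, 0.8, -0.3]
width: 50.3
```

```bash
python3 - <<'E'
from h import *
import pickle
st=pose(); print(goal(83.35,(490.6,-310.1,104)))
p=bot.read_camera("wrist"); pickle.dump((st,p),open("w15.pkl","wb")); cv2.imwrite("pics/w15.png",p["pixels"])
E
```

```text
t 16.55 pos [ 492.7 -311.9  107.8] yaw 83.32 tilt 0.18 F [-0.11  0.85 -0.28] w 50.3 q [-0.69  0.5  -0.29  0.77  0.    1.  ]
(array([ 1.59, -2.35,  3.76]), array([ 0.15,  0.1 , -0.03]))
```

View pics/w15.png

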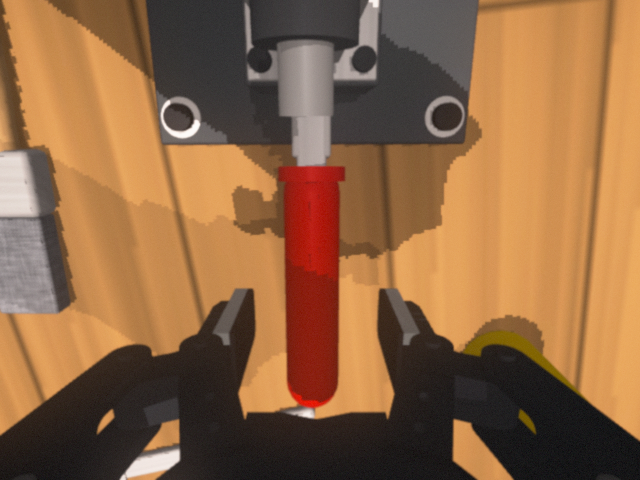

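Call:
play_rows:
  deltas:
    - [40,[0.5,-0.6,1],[0,0,0]]
    - [30,[0,0,0],[0,0,0]]
    - [24,[0,0,0],[0,0,0]]
    - [16,[0,0,0],[0,0,0]]
    - [12,[0,0,0],[0,0,0]]
  grip_force: 25

```text
t: 17.02
ee_pos: [491.4, -310.6, 105.2]
orientation: [2.347, 2.088, 0.001]
ft_force: [0.4, 1.3, 2.1]
width: 19.1
```

Call:
play_rows:
  deltas:
    - [12,[0,0,0],[0,0,0]]
    - [12,[0,0,0],[0,0,0]]

```text
t: 17.18
ee_pos: [491.4, -310.6, 105.2]
orientation: [2.347, 2.088, 0.001]
ft_force: [-0.3, 0.4, 2.9]
width: 19.3
```

```bash
python3 - <<'E'
from h import *
import pickle
st=pose(); print(goal(83.35,(490.6,-310.1,104)))
p=bot.read_camera("wrist"); pickle.dump((st,p),open("w16.pkl","wb")); cv2.imwrite("pics/w16.png",p["pixels"])
E
```

```text
t 17.18 pos [ 491.4 -310.6  105.2] yaw 83.32 tilt 0.04 F [-0.29  0.38  2.93] w 19.3 q [-0.69  0.51 -0.29  0.77  0.    1.  ]
(array([ 0.43, -0.83,  1.15]), array([ 0.04,  0.01, -0.03]))
```

View pics/w16.png

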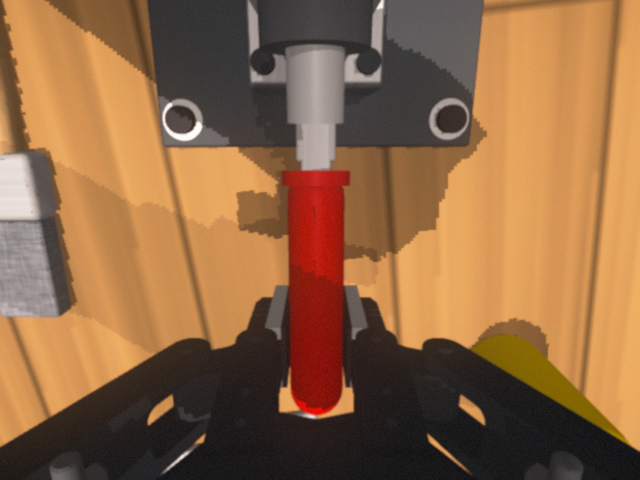

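Call:
play_rows:
  deltas:
    - [12,[1.8,0,-6],[0,0,0]]
    - [12,[2.6,0,-8.2],[0,0,0]]
    - [12,[3.2,0,-8.4],[0,0,0]]
    - [12,[3.4,0,-8.4],[0,0,0]]

```text
t: 17.57
ee_pos: [492.6, -298.9, 136.6]
orientation: [-2.347, -2.088, -0.002]
ft_force: [4.4, 0.5, -5.2]
width: 19.3
```

```bash
python3 - <<'E'
from h import *
import pickle
a=np.radians(-6.65);M=np.array([[np.cos(a),-np.sin(a)],[np.sin(a),np.cos(a)]]); n=np.array([516.4,-88.6])
st=pose(); l=(st["ee_pos"][:2]-n)@M; print("jig grasp pt",l.round(1),st["ee_pos"][2]+8)
E
```

```text
t 17.57 pos [ 492.6 -298.9  136.6] yaw 83.32 tilt 0.06 F [ 4.36  0.53 -5.18] w 19.3 q [-0.67  0.46 -0.27  0.84  0.    1.01]
jig grasp pt [   0.7 -211.7] 144.55916899726242
```

Call:
play_rows:
  deltas:
    - [12,[4.2,0,-7.6],[0,0,0]]
    - [12,[4.7,0,-7.2],[0,0,0]]
    - [12,[5.1,0,-6.7],[0,0,0]]
    - [12,[5.5,0,-6.2],[0,0,0]]
    - [12,[5.7,0,-5.7],[0,0,0]]

```text
t: 17.98
ee_pos: [495.5, -274.1, 170.1]
orientation: [2.346, 2.088, -0.0]
ft_force: [4.5, -0.7, -5.0]
width: 19.1
```

```bash
cat >> h.py <<'E'
def jg():
    a=np.radians(-6.65);M=np.array([[np.cos(a),-np.sin(a)],[np.sin(a),np.cos(a)]]); n=np.array([516.4,-88.6])
    st=pose(); l=(st["ee_pos"][:2]-n)@M; print("jig grasp pt",l.round(1),(st["ee_pos"][2]+8).round(1))
E
python3 -c "
from h import *
jg()"
```

```text
t 17.98 pos [ 495.5 -274.1  170.1] yaw 83.33 tilt 0.04 F [ 4.45 -0.72 -4.95] w 19.1 q [-0.64  0.41 -0.26  0.9  -0.    1.05]
jig grasp pt [   0.7 -186.7] 178.1
```

Call:
play_rows:
  deltas:
    - [12,[6,0,-4.6],[0,0,0]]
    - [12,[6.3,0,-5],[0,0,0]]
    - [12,[6.4,0,-4.7],[0,0,0]]
    - [12,[6.6,0,-4.3],[0,0,0]]
    - [12,[7,0,-3.7],[0,0,0]]

```text
t: 18.4
ee_pos: [499.1, -242.2, 192.2]
orientation: [2.347, 2.087, -0.001]
ft_force: [3.3, -3.7, -4.1]
width: 19.3
```

```bash
python3 -c "
from h import *
jg()"
```

```text
t 18.4 pos [ 499.1 -242.2  192.2] yaw 83.3 tilt 0.05 F [ 3.29 -3.66 -4.11] w 19.3 q [-0.58  0.37 -0.26  0.94 -0.    1.1 ]
jig grasp pt [   0.6 -154.5] 200.2
```

Call:
play_rows:
  deltas:
    - [12,[6.7,0,-3.1],[0,0,0]]
    - [12,[6.8,0,-2.7],[0,0,0]]
    - [12,[6.6,0,-2.3],[0,0,0]]
    - [12,[6.7,0,-2],[0,0,0]]
    - [12,[6.7,0,-1.7],[0,0,0]]

```text
t: 18.82
ee_pos: [503.0, -208.7, 203.8]
orientation: [2.347, 2.088, -0.0]
ft_force: [2.5, -3.8, -0.0]
width: 18.8
```

```bash
python3 - <<'E'
from h import *
jg()
p=bot.read_camera("scene"); crop(p,(190,180,350,310),5,"s17.png")
E
```

```text
t 18.82 pos [ 503.  -208.7  203.8] yaw 83.31 tilt 0.03 F [ 2.51 -3.82 -0.04] w 18.8 q [-0.53  0.34 -0.27  0.96 -0.    1.16]
jig grasp pt [   0.6 -120.9] 211.8
```

View pics/s17.png

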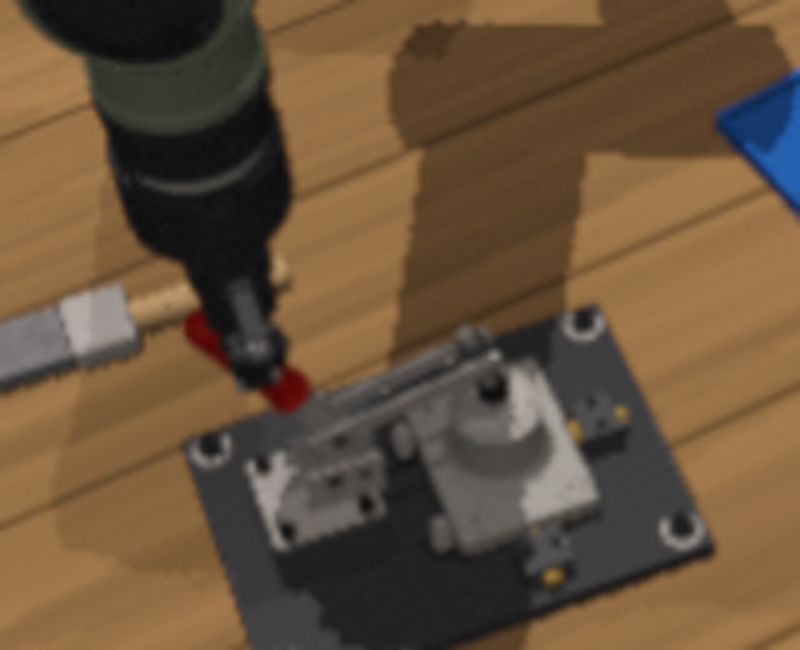

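Call:
play_rows:
  deltas:
    - [12,[6.5,0,-1.5],[0,0,0]]
    - [12,[6.5,0,-1.3],[0,0,0]]
    - [12,[6.5,0,-1.1],[0,0,0]]
    - [12,[5,0,-0.6],[0,0,0]]
    - [12,[5,0,-0.3],[0,0,0]]

```text
t: 19.28
ee_pos: [506.3, -179.9, 207.8]
orientation: [2.347, 2.088, -0.002]
ft_force: [2.5, -6.9, -3.7]
width: 19.0
```

```bash
python3 -c "
from h import *
jg()"
```

```text
t 19.28 pos [ 506.3 -179.9  207.8] yaw 83.31 tilt 0.09 F [ 2.5  -6.9  -3.68] w 19.0 q [-0.48  0.33 -0.28  0.96 -0.    1.21]
jig grasp pt [  0.5 -91.9] 215.8
```

Call:
play_rows:
  deltas:
    - [12,[4,0,-0.2],[0,0,0]]
    - [12,[4,0,0],[0,0,0]]
    - [12,[3,0,0],[0,0,0]]
    - [12,[0,0,0],[0,0,0]]

```text
t: 19.62
ee_pos: [507.6, -168.3, 208.1]
orientation: [-2.346, -2.088, 0.0]
ft_force: [2.9, -3.8, -3.1]
width: 19.3
```

```bash
python3 -c "
from h import *
jg()"
```

```text
t 19.62 pos [ 507.6 -168.3  208.1] yaw 83.34 tilt 0.03 F [ 2.9  -3.81 -3.09] w 19.3 q [-0.46  0.32 -0.29  0.96 -0.    1.23]
jig grasp pt [  0.5 -80.2] 216.1
```

Call:
play_rows:
  deltas:
    - [12,[1.5,0,0],[0,0,0]]
    - [12,[0,0,0],[0,0,0]]

```text
t: 19.78
ee_pos: [507.8, -167.2, 208.1]
orientation: [-2.347, -2.088, 0.0]
ft_force: [3.0, -3.1, -3.0]
width: 18.8
```

Call:
play_rows:
  deltas:
    - [12,[1.5,0,0],[0,0,0]]
    - [12,[0,0,0],[0,0,0]]

```text
t: 19.95
ee_pos: [507.9, -165.5, 208.2]
orientation: [-2.346, -2.088, -0.001]
ft_force: [2.9, -1.7, -3.3]
width: 18.7
```

```bash
python3 - <<'E'
from h import *
import pickle
jg()
p=bot.read_camera("scene"); crop(p,(190,180,350,310),5,"s18.png")
st=bot.read_state();p=bot.read_camera("wrist"); cv2.imwrite("pics/w18.png",p["pixels"])
E
```

```text
t 19.95 pos [ 507.9 -165.5  208.2] yaw 83.33 tilt 0.06 F [ 2.92 -1.73 -3.34] w 18.7 q [-0.45  0.32 -0.29  0.96  0.    1.23]
jig grasp pt [  0.5 -77.4] 216.2
```

View pics/s18.png

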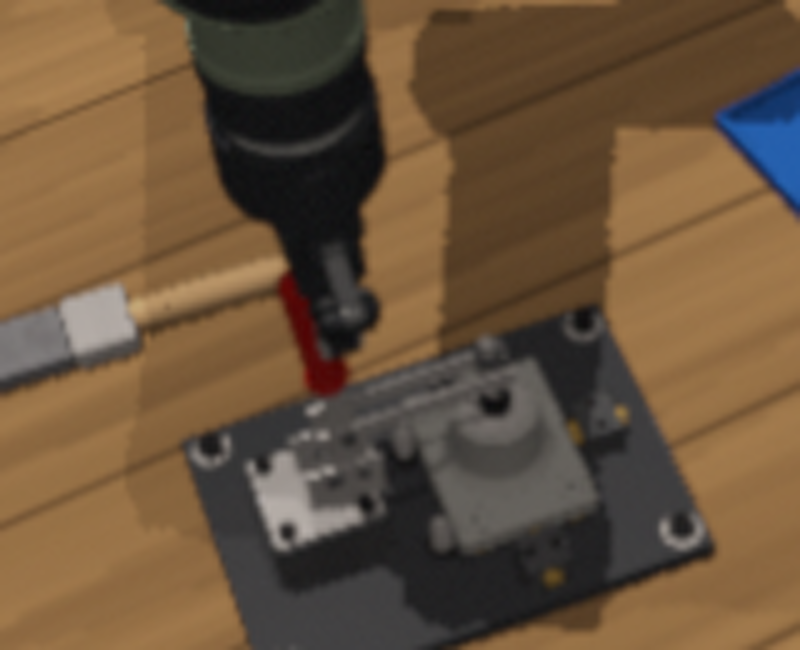

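View pics/w18.png

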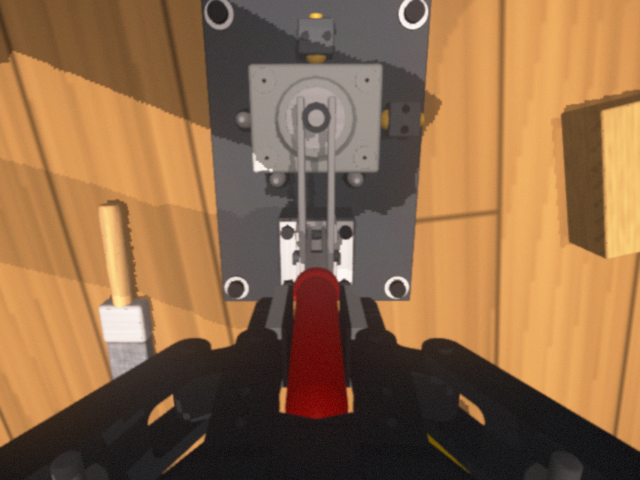

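```bash
python3 - <<'E'
from h import *
st=pose();p=bot.read_camera("wrist")
a=np.radians(-6.65);M=np.array([[np.cos(a),-np.sin(a)],[np.sin(a),np.cos(a)]]); n=np.array([516.4,-88.6])
for nm,g,ang in (("0",(-82,217),0),("10",(-100,216),10),("3",(-87.3,217),3)):
    u=np.array([-np.sin(np.radians(ang)),np.cos(np.radians(ang))])
    print(nm,[proj(p,np.r_[n+M@np.array([0,(np.array(g)+u*(r-100))[0]]),(np.array(g)+u*(r-100))[1]],st).round()[0].tolist() for r in (42,100,134)])
crop(p,(240,240,400,440),3,"w19.png")
E
```

```text
t 20.05 pos [ 507.9 -165.6  208.2] yaw 83.33 tilt 0.06 F [ 3.63 -2.13 -3.7 ] w 18.9 q [-0.45  0.32 -0.29  0.96  0.    1.23]
0 [[316.0, 280.0], [316.0, 342.0], [316.0, 408.0]]
10 [[316.0, 294.0], [316.0, 382.0], [316.0, 471.0]]
3 [[316.0, 284.0], [316.0, 355.0], [316.0, 429.0]]
```

View pics/w19.png

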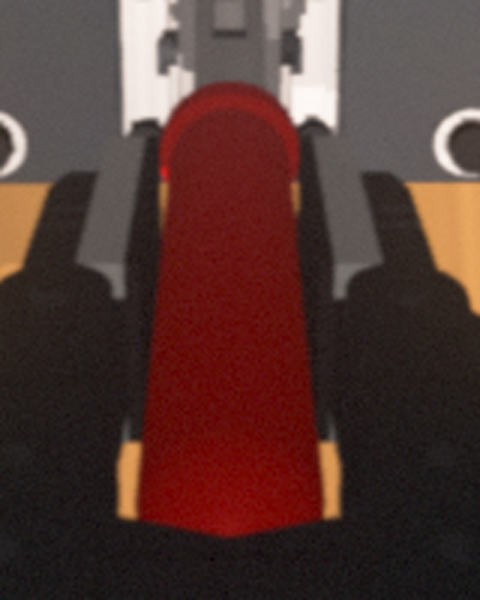

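Call:
play_rows:
  deltas:
    - [12,[1.5,0,0],[0,0,0]]
    - [12,[0,0,0],[0,0,0]]

```text
t: 20.27
ee_pos: [508.1, -164.0, 208.2]
orientation: [-2.346, -2.088, -0.001]
ft_force: [3.4, -1.4, -3.4]
width: 18.7
```

Call:
play_rows:
  deltas:
    - [12,[1.5,0,0],[0,0,0]]
    - [12,[0,0,0],[0,0,0]]

```text
t: 20.43
ee_pos: [508.3, -162.3, 208.4]
orientation: [-2.346, -2.088, -0.001]
ft_force: [3.3, 0.1, -2.3]
width: 18.6
```

```bash
python3 - <<'E'
from h import *
jg();st=bot.read_state();p=bot.read_camera("wrist"); crop(p,(200,40,420,440),1.5,"w20.png")
a=np.radians(-6.65);M=np.array([[np.cos(a),-np.sin(a)],[np.sin(a),np.cos(a)]]); n=np.array([516.4,-88.6])
for nm,g,ang in (("0",(-82,217),0),("10",(-100,216),10),("3",(-87.3,217),3)):
    u=np.array([-np.sin(np.radians(ang)),np.cos(np.radians(ang))])
    print(nm,[proj(p,np.r_[n+M@np.array([0,(np.array(g)+u*(r-100))[0]]),(np.array(g)+u*(r-100))[1]],st).round()[0].tolist() for r in (42,100,134)])
crop(p,(240,240,400,440),3,"w20.png")
q=bot.read_camera("side"); crop(q,(270,180,400,340),4,"s20.png")
E
```

```text
t 20.43 pos [ 508.3 -162.3  208.4] yaw 83.34 tilt 0.08 F [ 3.26  0.07 -2.32] w 18.6 q [-0.45  0.32 -0.29  0.96  0.    1.24]
jig grasp pt [  0.5 -74.1] 216.4
0 [[316.0, 286.0], [316.0, 350.0], [316.0, 417.0]]
10 [[316.0, 300.0], [316.0, 389.0], [316.0, 479.0]]
3 [[316.0, 290.0], [316.0, 362.0], [316.0, 438.0]]
```

View pics/w20.png

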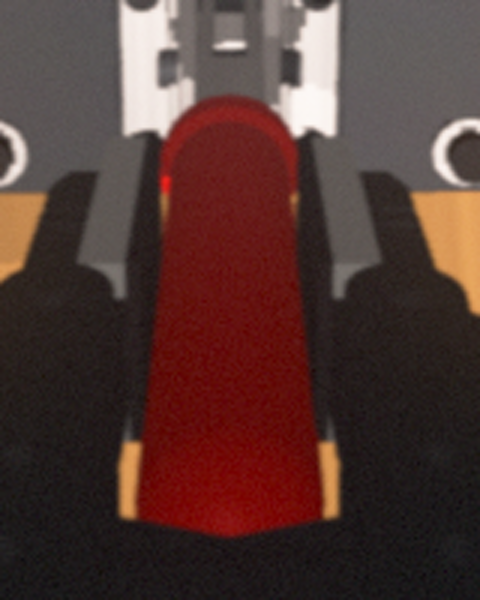

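View pics/s20.png

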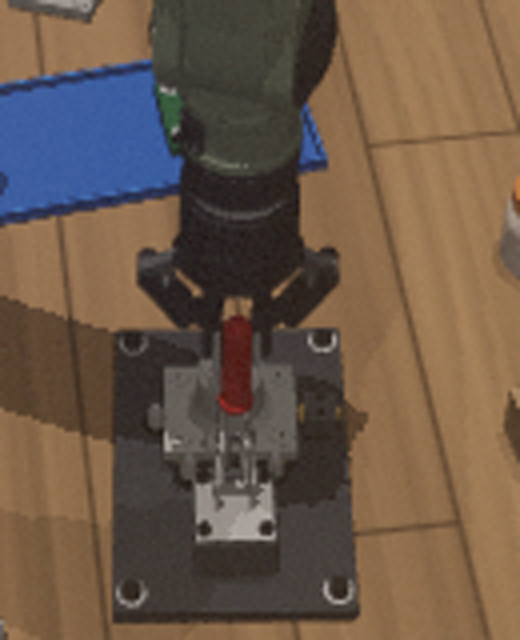

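Call:
play_rows:
  deltas:
    - [12,[2,0,0],[0,0,0]]
    - [12,[0,0,0],[0,0,0]]

```text
t: 20.7
ee_pos: [508.4, -161.1, 208.3]
orientation: [2.347, 2.088, -0.001]
ft_force: [2.9, -2.1, -3.8]
width: 18.3
```

Call:
play_rows:
  deltas:
    - [12,[2,0,0],[0,0,0]]
    - [12,[0,0,0],[0,0,0]]

```text
t: 20.87
ee_pos: [508.7, -159.5, 208.3]
orientation: [2.347, 2.087, -0.002]
ft_force: [2.8, -3.7, -4.2]
width: 18.5
```

```bash
python3 - <<'E'
from h import *
jg();st=bot.read_state();p=bot.read_camera("wrist");cv2.imwrite("pics/w21.png",p["pixels"])
print(st["moment"])
E
```

```text
t 20.87 pos [ 508.7 -159.5  208.3] yaw 83.29 tilt 0.09 F [ 2.76 -3.69 -4.15] w 18.5 q [-0.44  0.32 -0.29  0.96 -0.    1.25]
jig grasp pt [  0.5 -71.4] 216.3
[-0.96097271 -0.42741596 -0.01739151]
```

View pics/w21.png

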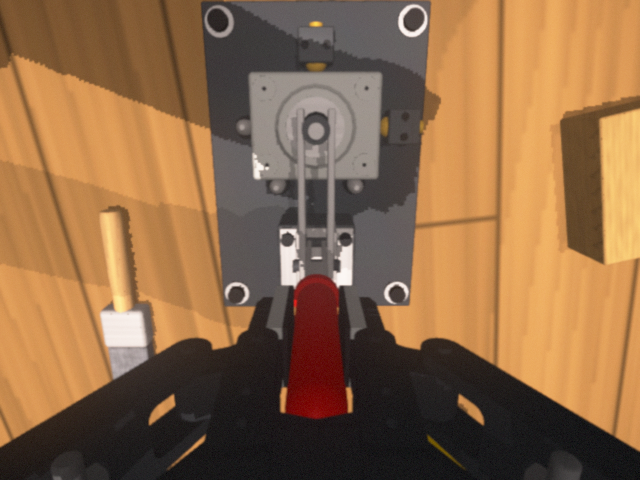

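Call:
play_rows:
  deltas:
    - [25,[0,0,0],[0,0,0]]
    - [40,[0,0,0],[0,0,0]]
    - [55,[0,0,0],[0,0,0]]
    - [55,[0,0,0],[0,0,0]]

```text
t: 21.25
ee_pos: [508.6, -158.6, 208.5]
orientation: [-2.346, -2.088, -0.001]
ft_force: [0.0, 0.3, -0.0]
width: 54.9
```

```bash
python3 - <<'E'
from h import *
jg();st=bot.read_state();p=bot.read_camera("wrist");cv2.imwrite("pics/w22.png",p["pixels"])
a=np.radians(-6.65);M=np.array([[np.cos(a),-np.sin(a)],[np.sin(a),np.cos(a)]]); n=np.array([516.4,-88.6])
for nm,g,ang in (("0",(-82,217),0),("10",(-100,216),10),("3",(-87.3,217),3)):
    u=np.array([-np.sin(np.radians(ang)),np.cos(np.radians(ang))])
    print(nm,[proj(p,np.r_[n+M@np.array([0,(np.array(g)+u*(r-100))[0]]),(np.array(g)+u*(r-100))[1]],st).round()[0].tolist() for r in (42,100,134)])
q=bot.read_camera("side"); crop(q,(270,180,400,340),4,"s22.png")
E
```

```text
t 21.25 pos [ 508.6 -158.6  208.5] yaw 83.33 tilt 0.04 F [ 0.02  0.26 -0.04] w 54.9 q [-0.44  0.32 -0.29  0.96  0.    1.25]
jig grasp pt [  0.3 -70.4] 216.5
0 [[316.0, 293.0], [316.0, 358.0], [317.0, 428.0]]
10 [[316.0, 306.0], [317.0, 397.0], [317.0, 487.0]]
3 [[316.0, 297.0], [316.0, 370.0], [317.0, 447.0]]
```

View pics/w22.png

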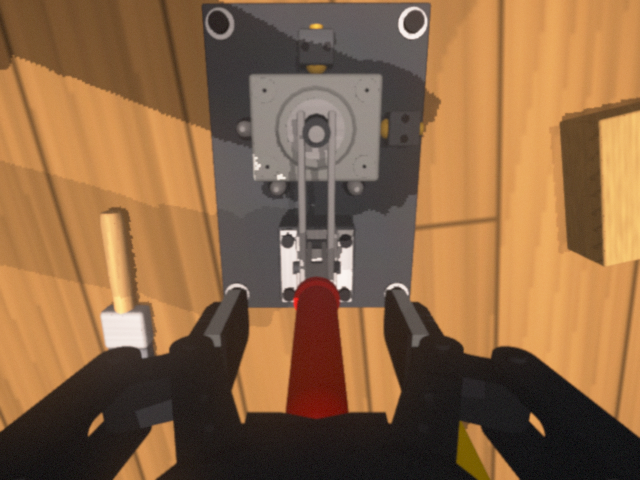

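View pics/s22.png

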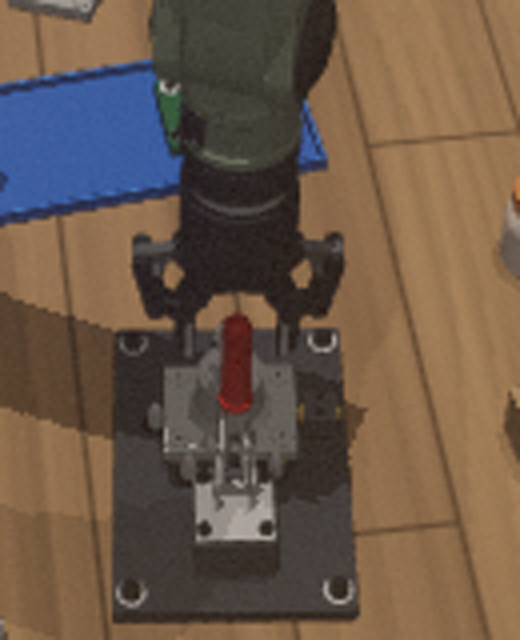

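Call:
play_rows:
  deltas:
    - [55,[0,0,-15],[0,0,0]]
    - [55,[0,0,-25],[0,0,0]]
    - [55,[0,0,-25],[0,0,0]]
    - [55,[0,0,-20],[0,0,0]]
    - [55,[0,0,-15],[0,0,0]]

```text
t: 21.77
ee_pos: [509.2, -159.1, 310.5]
orientation: [2.346, 2.087, 0.002]
ft_force: [0.1, -0.2, -0.5]
width: 55.2
```

Call:
play_rows:
  deltas:
    - [55,[20,0,-10],[0,0,0]]
    - [55,[30,0,0],[0,0,0]]
    - [55,[30,0,0],[0,0,0]]
    - [55,[30,0,0],[0,0,0]]
    - [55,[20,0,0],[0,0,0]]

```text
t: 22.18
ee_pos: [523.8, -27.6, 318.6]
orientation: [-2.345, -2.089, -0.001]
ft_force: [0.5, -0.2, 0.1]
width: 54.9
```

```bash
python3 - <<'E'
from h import *
import pickle
jg()
q=bot.read_camera("side"); pickle.dump(q,open("s23.pkl","wb"));crop(q,(270,180,400,340),4,"s23.png")
q2=bot.read_camera("scene"); pickle.dump(q2,open("c23.pkl","wb"));crop(q2,(190,180,350,310),5,"c23.png")
st,=[bot.read_state()];w=bot.read_camera("wrist"); pickle.dump((st,w),open("w23.pkl","wb")); cv2.imwrite("pics/w23.png",w["pixels"])
E
```

```text
t 22.18 pos [523.8 -27.6 318.6] yaw 83.39 tilt 0.06 F [ 0.47 -0.2   0.09] w 54.9 q [-0.19  0.24 -0.12  1.22  0.    1.49]
jig grasp pt [ 0.3 61.5] 326.6
```

View pics/s23.png

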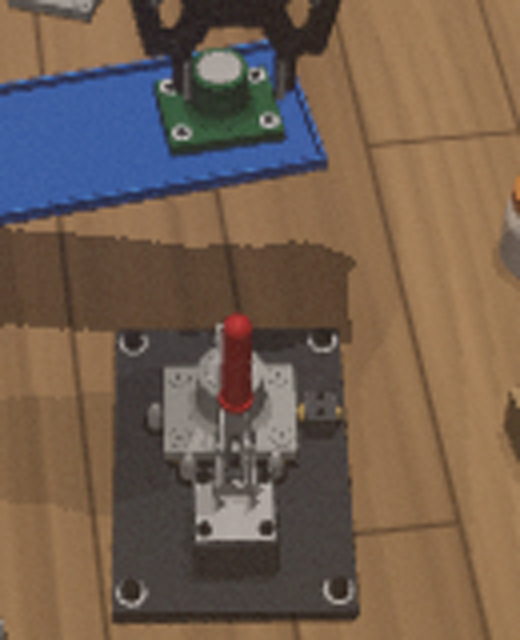

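View pics/c23.png

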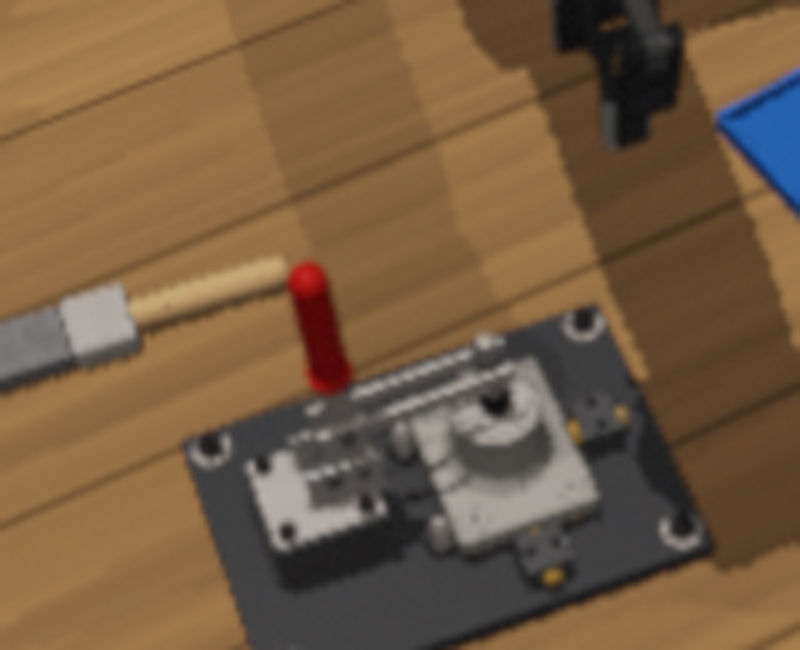

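View pics/w23.png

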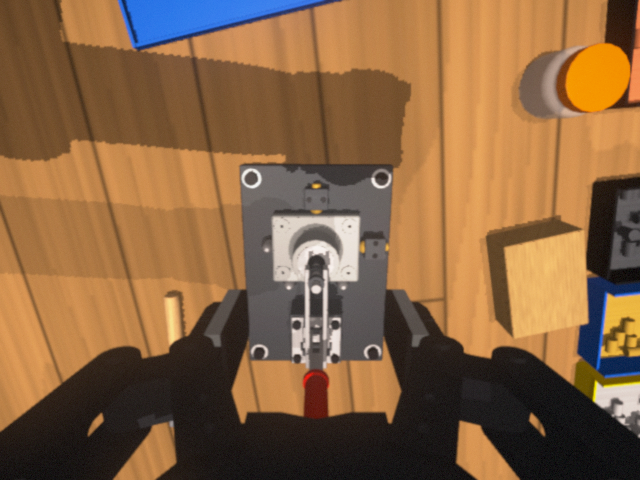

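```bash
python3 - <<'E'
from h import *
import pickle
c=pickle.load(open("c23.pkl","rb"));s=pickle.load(open("s23.pkl","rb"));st,w=pickle.load(open("w23.pkl","rb"))
a=np.radians(-6.65);M=np.array([[np.cos(a),-np.sin(a)],[np.sin(a),np.cos(a)]]); n=np.array([516.4,-88.6])
pin=np.array([-82,117.])
for ang in (-4,-2,0,3,6,10):
    # pin moves with handle: interpolate path for ang>0
    g=np.array([np.interp(ang,[0,10],[-82,-100]),np.interp(ang,[0,10],[217,216])]); 
    if ang<0: g=pin+100*np.array([np.sin(np.radians(-ang)),np.cos(np.radians(ang))])
    u=np.array([-np.sin(np.radians(ang)),np.cos(np.radians(ang))])
    P=[np.r_[n+M@np.array([0,(g+u*(r-100))[0]]),(g+u*(r-100))[1]] for r in (44,130)]
    C=(proj(c,P)-[190,180])*5; S=(proj(s,P)-[270,180])*4
    print(ang,"scene",C.round().tolist(),(C[1]-C[0]).round(),"side",S.round().tolist(),(S[1]-S[0]).round())
E
```

```text
-4 scene [[337.0, 367.0], [330.0, 263.0]] [  -7. -104.] side [[228.0, 389.0], [229.0, 303.0]] [  2. -86.]
-2 scene [[334.0, 368.0], [321.0, 266.0]] [ -13. -103.] side [[228.0, 391.0], [229.0, 309.0]] [  2. -82.]
0 scene [[331.0, 369.0], [312.0, 268.0]] [ -20. -101.] side [[228.0, 392.0], [229.0, 314.0]] [  2. -79.]
3 scene [[327.0, 371.0], [298.0, 273.0]] [-29. -98.] side [[228.0, 396.0], [230.0, 323.0]] [  2. -73.]
6 scene [[322.0, 373.0], [283.0, 278.0]] [-39. -94.] side [[228.0, 399.0], [230.0, 331.0]] [  2. -67.]
10 scene [[316.0, 374.0], [265.0, 285.0]] [-51. -89.] side [[228.0, 402.0], [230.0, 343.0]] [  2. -59.]
```

Call:
play_rows:
  deltas:
    - [55,[0,0,0],[0,0,0]]
    - [55,[0,0,0],[0,0,0]]
    - [55,[0,0,0],[0,0,0]]
    - [55,[0,0,0],[0,0,0]]

```text
t: 22.67
ee_pos: [523.9, -30.8, 318.3]
orientation: [-2.349, -2.086, 0.0]
ft_force: [0.2, 0.1, 0.1]
width: 55.1
```

```bash
python3 - <<'E'
from h import *
pose(); print(bot.hand_in())
E
```

```text
t 22.67 pos [523.9 -30.8 318.3] yaw 83.23 tilt 0.01 F [0.16 0.06 0.12] w 55.1 q [-0.2   0.24 -0.12  1.22 -0.    1.49]
the job is handed in; nothing more can be done
None
```

The grey housing from the blue tray is loaded in the drilling jig and clamped, and the job was handed in at 22.7 s; the hand-in reported no verdict.

- **Loading:** I gripped the housing by its boss and pressed it level past the plungers, which took about 6 to 7 N. It stopped dead on the rests with the underside about 7.7 mm above the plate. The seating push peaked at about 15 N, under the 30 N limit. I then let go and moved clear before touching the clamp.
- **Seating check:** After letting go, the wrist camera put the housing within about 1 mm of the nest's middle. It was square to well under 1° and level to about 0.01 rad.
- **Clamp:** I gripped the red handle and took it along its path to upright, 3 to 7 N. The grip went about 10 mm past the upright point, slipping on the handle as the push-back on the tool came back. I took that as the stop, then released it and withdrew.
- **Final check:** In both fixed-camera pictures the handle matches upright (0°) to about a degree, with the pad down on the boss. Force on the tool was about zero. I saw nothing else on the bench disturbed.

**Not confirmed:** I had no direct reading of the pad's force or the clamp arm's angle, so the lock is judged from the pictures. The side camera read about 5 mm off from the wrist camera in absolute position, so I relied on the wrist camera and on differences between points.

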